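# Clear the heel tray, then run the jig board out to its line and hold it

### The job

First take the two finished dark-brown heels out of the buffing machine's catch tray and lay both on the floor of the blue tote without dropping them. Then slide the jig board with the next pair of heels along its guides, out over the emptied tray, until the red line across the board is flush with the outer edge of the steel feed table. The board would tip into the tray there, so finish still holding its tail handle, with the board flat on the table, and leave everything else where it is.

Things in the scene. Friction and masses are not known exactly. Their poses are not given: they have to be found in the camera images.
- heel_a_mid (a point): finished block heel, dark brown stacked lifts on a 6 mm black foot, about 70 g: 44 wide (x), 50 long (y; flat breast at -y, round back at +y), 34 high, straight sides. It stands upright in the catch tray at any yaw. This point is its centre, 17 mm above its foot; z up. Grip it across the 44 mm width, from above
- heel_b_mid (a point): the other heel: finished block heel, dark brown stacked lifts on a 6 mm black foot, about 70 g: 44 wide (x), 50 long (y; flat breast at -y, round back at +y), 34 high, straight sides. It stands upright in the catch tray at any yaw. This point is its centre, 17 mm above its foot; z up. Grip it across the 44 mm width, from above
- tote: open blue plastic tote fixed on the bench: 280 (its x) by 190 (its y), 75 high, walls and floor 4 mm. Origin: centre of its underside; its inner floor is 4 mm above
- tray_in (a point): centre of the inner floor of the buffing machine's aluminium catch tray (floor 3 mm above the bench): inside 294 (x) by 244 (y), walls 3 mm thick, 35 mm high above the bench; y points away from the feed table. The machine is fixed; its blue brush roller in a cream hood (310 mm high) stands beyond the tray, from 200 mm past this point along y
- table_edge (a point): middle of the top outer edge of the machine's steel feed table, 90 mm above the bench; y points level outward (the way the board slides, over the tray), x along the edge, z up. The table is 136 wide and reaches 250 mm back from the edge; two guide rails 10 mm high, 106 mm apart, run along y on it
- jig_mark (a point): middle of the 4 mm wide red line across the top of the loose plywood jig board (300 long, y outward; 100 wide; 12 thick; 0.56 to 0.91 kg), flat between the guide rails, 3 mm play a side. Line to outer end 130 mm; there two tan heels are fixed in a steel nest (top 52 mm above the underside). It balances 42 mm outward of the line, and overhangs the edge 15 to 40 mm at the start
- jig_handle (a point): middle of the steel bar handle on the jig board's tail, 142 mm behind the red line (along -y), 28 mm from the tail end: round bar 12 mm thick, 80 mm long across the board (x) on two end posts, its axis 36 mm above the board's top (138 mm above the bench). Pinch it from above, fingers closing along y
- wax_tin: bystander: flat blue round tin, 88 across, 24 high; origin under its centre
- compound_bar: bystander: brown bar of buffing compound in a pale wrapper, 52 by 120 by 45 high; origin under its centre, long axis y
- brush: bystander: wooden hand brush with dark bristles down, 58 by 150 by 49 high; origin under its centre, long axis y
- polish_jar: bystander: brown round jar with a steel lid, 60 across, 62 high; origin under its centre
- ink: bystander: dark round bottle with black cap, 52 across, 115 high; origin under its centre
Not all that is in view belongs to the job. What is shaped like the part that bears heel_b_mid but purple or white is not meant.

How it is judged (in metres and radians):
On the way, in this order (a step that is already met when the one before it is completed fails the run):
1. both finished heels lie still in the tote, let go (x of heel_a_mid in the frame of tote between -0.13 and 0.13 m and y of heel_a_mid in the frame of tote between -0.086 and 0.086 m and z of heel_a_mid in the frame of tote between 0.004 and 0.044 m and x of heel_b_mid in the frame of tote between -0.13 and 0.13 m and y of heel_b_mid in the frame of tote between -0.086 and 0.086 m and z of heel_b_mid in the frame of tote between 0.004 and 0.044 m and contact force between the fingers and heel_a below 0.1 N and linear speed of each of heel_a, heel_b below 0.03 m/s and contact force between the fingers and heel_b below 0.1 N), for 0.2 s.
2. the board's red line is at the table's outer edge, the board flat on the table and held (y of jig_mark in the frame of table_edge between -0.005 and 0.005 m and z of jig_mark in the frame of table_edge between 0.007 and 0.017 m and angle between jig's own z axis and vertical below 0.035 rad and contact force between the fingers and jig above 1 N and linear speed of jig below 0.02 m/s), for 0.3 s.
At the end, for the whole second after the job is handed in: Both finished heels lie still on the tote's floor, untouched. The middle of the red line is within 5 mm of the feed table's outer edge, the board lies flat on the table (tilt under 0.035 rad, line within 5 mm of its height when resting), it is still, and the fingers hold it with more than 1 N (all of step 1 and all of step 2); the arm keeps its last pose, push and grip.
It fails at once if the one heel is let fall (faster than 0.8 m/s with no finger on it, a drop of more than about 33 mm) (linear speed of heel_a above 0.8 m/s and contact force between the fingers and heel_a below 0.01 N).
It fails at once if the other heel is let fall (faster than 0.8 m/s with no finger on it, a drop of more than about 33 mm) (linear speed of heel_b above 0.8 m/s and contact force between the fingers and heel_b below 0.01 N).
It fails at once if the board tips (more than 0.12 rad) (angle between jig's own z axis and vertical above 0.12 rad).
It fails at once if the board is slid out (more than 30 mm) before both heels are in the tote (distance of jig_mark from where it was at the start of the episode above 0.03 m and not (x of heel_a_mid in the frame of tote between -0.13 and 0.13 m and y of heel_a_mid in the frame of tote between -0.086 and 0.086 m and z of heel_a_mid in the frame of tote between 0.004 and 0.044 m and x of heel_b_mid in the frame of tote between -0.13 and 0.13 m and y of heel_b_mid in the frame of tote between -0.086 and 0.086 m and z of heel_b_mid in the frame of tote between 0.004 and 0.044 m)).
It fails at once if a bystander is pushed more than 30 mm from its place (distance of any of wax_tin, compound_bar, brush, polish_jar, ink from where it was at the start of the episode above 0.03 m).
It also fails if it takes over 72 s, if anything falls off the work surface, if the arm or the gripper's body presses on something with over 40 N, if the wrist force passes 120 N, or if a joint passes its speed limit or range.

### The arm

A 7-joint arm with a two-finger parallel gripper is mounted at the origin on the work surface. World frame = base frame: x ahead of the robot, y to its left, z up, the work surface at z = 0. Lengths are in mm, angles in degrees, forces in N, time in s.
With the tool pointing down it reaches from about 425 to 875 mm from the base axis. Payload 4.7 kg.
Tool frame: the origin (TCP) lies on the front face of the gripper's body, between the roots of the fingers; the fingertips stand 73 mm ahead of it and the grasp point (between the pads) lies robot.grasp_offset ahead of it (robot.grasp_offset is the distance from the TCP to the grasp point, in mm); z points along the fingers, y is the direction in which the jaws open and shut (so a half turn about z gives the same grasp; the last joint's range is limited). The gripper opens to 85 mm and grips with 20 to 120 N. Pads are 22 mm wide; open, the fingers measure 114 mm over their backs; the gripper's body (76 mm by 85 mm) begins 54 mm behind the grasp point. The pads swing forward as they close: fully open they stand 13 mm farther back than shut.
Start: joints at [68.875, 18.392, -4.016, 83.108, 1.295, 78.541, -3.26], TCP at [242.77, -602.976, 303.949] pointing down, gripper open.
Joint ranges: [-163.93, 163.93], [-17.29, 119.83], [-79.2, 71.16], [3.27, 140.29], [-89.18, 269.18], [5.43, 117.66], [-154.24, 154.24]. Speed limits (degrees/s): [147.25, 147.25, 180, 180, 180, 180, 180].

### API

Orientations are given as a 3x3 rotation matrix whose columns are the frame's x, y, z axes.
In Python, from bench import robot gives the robot as it stands.
- The arm moves only by the tool apply_moves, never from a script. Its argument "plan" is a list that holds one entry, the list of rows, each a list of 5 numbers: the opening, from 0 (shut) to 1 (fully open), then the shift along the tool's x, y, z in m, then the turn about the tool's z in rad. A call has 1 to 5 rows; each row shifts and turns the commanded pose from where the row before left it, along the tool's axes as they then stand; what a row does not reach is not made up. A row lasts 1/8 s, in which the tool goes at most 62.5 mm and 10.7 degrees, less where a joint would pass 70% of its speed; a pose out of reach is approached as far as the arm can. A call with a gripper value outside its range is refused whole. The fingers move at their own pace and stop on an object; "grip_force" is the grip in N (left out, the last holds). Time passes only in rows, so rows that do not move let the fingers close. It gives the time, the measured TCP pose, the force and the opening at its end, in the units of the state.
- robot.sense(): the state, without advancing time (a new reading comes with each control period).
- robot.camera(name): name is "scene" or "side" or "wrist"; returns a dict with "frame" (480x640x3 uint8, red, green, blue), "fx", "fy", "cx", "cy" (pixels), "k1" (the pictures are not rectified: a ray, as slopes to the right and down, at radius r is drawn at 1 + k1 r^2 times it, then the intrinsics apply), "camera_from_world" (4x4, takes a point from world to camera coordinates); the wrist camera has in their place "tool_from_camera" (4x4, takes a point from camera to tool coordinates, whose origin is the TCP and whose axes are the flange's). Camera axes: x right, y down, z forward; pixel columns grow to the right and rows downward; lengths in mm; the calibration is good to about 2 mm. A picture is of the moment at which its call begins: read the wrist's pose just before it. There is no depth.
- robot.sign_off(): hands the job in, once; it reports no verdict.
The state is a dict: "t": time; "joint_positions": joint angles; "joint_vel": joint speeds; "tau": joint torques, N m; "eef_pos": TCP position; "orientation": TCP orientation; "ft_force": force on the tool from outside, world axes, zero at the start; "ft_torque": the same for the moment, N m; "width": finger opening in mm.
Only numpy, scipy, OpenCV 4.12 (cv2) and the standard library are available. Lean on these libraries where they do the work, as an engineer would, in place of code of your own. Each camera call takes 0.05 s, during which the arm holds its last target.

## Working session

There is one attempt and no reset: what is moved stays moved. The work goes in short steps, Python scripts to look and compute and a tool call to move; the robot and the scene stay as the last step left them, time stands still between calls to the robot, and variables do not carry over. Pictures are saved under pics/ and viewed, and the job is handed in when it is done.

Besides the shell and the picture viewer there is one more tool, called after "Emit:" as a command line: name --argument value ..., lists and objects as JSON in quotes. apply_moves: Moves the arm, as the interface text tells. Its arguments: {"type":"object","properties":{"plan":{"type":"array"},"grip_force":{"type":"number"}},"required":["plan"]}

```bash
ls; mkdir -p pics
python3 - <<'E'
from bench import robot
import cv2,numpy as np
s=robot.sense();print(s['t'],s['eef_pos'],s['orientation'],s['width'],robot.grasp_offset)
for n in ["scene","side","wrist"]:
    c=robot.camera(n);cv2.imwrite(f"pics/{n}0.png",c["frame"][:,:,::-1])
    print(n,{k:(np.round(v,4).tolist() if hasattr(v,'tolist') else v) for k,v in c.items() if k!="frame"})
E
```

```text
pics
0.0 [ 242.62008447 -602.59713142  302.84956952] [[ 9.27601269e-01  3.73571012e-01 -7.64605301e-04]
 [ 3.73571786e-01 -9.27599728e-01  1.69272070e-03]
 [-7.68962837e-05 -1.85580484e-03 -9.99998275e-01]] 85.55102933141478 53.900000000000006
scene {'fx': 491.448103394712, 'fy': 491.448103394712, 'cx': 318.9107651667542, 'cy': 242.20936020254322, 'k1': -0.015691446785889417, 'camera_from_world': [[-0.2176, 0.976, 0.0015, 149.1651], [0.7267, 0.163, -0.6673, -292.3856], [-0.6515, -0.1441, -0.7448, 1362.8642], [0.0, 0.0, 0.0, 1.0]]}
side {'fx': 579.7595967012435, 'fy': 579.7595967012435, 'cx': 314.3972920123429, 'cy': 242.90036254148023, 'k1': 0.041053362544073754, 'camera_from_world': [[-0.7864, -0.6177, 0.011, 371.4436], [-0.372, 0.4593, -0.8066, 315.6014], [0.4932, -0.6384, -0.5909, 1225.0988], [0.0, 0.0, 0.0, 1.0]]}
wrist {'fx': 429.87955703129273, 'fy': 429.87955703129273, 'cx': 322.19687434536417, 'cy': 239.0891656789168, 'k1': -0.08395187180926575, 'tool_from_camera': [[-0.001, -0.959, -0.2833, 71.9783], [1.0, -0.0006, -0.0013, 0.6398], [0.0011, -0.2833, 0.959, -70.4217], [0.0, 0.0, 0.0, 1.0]]}
```

View pics/scene0.png

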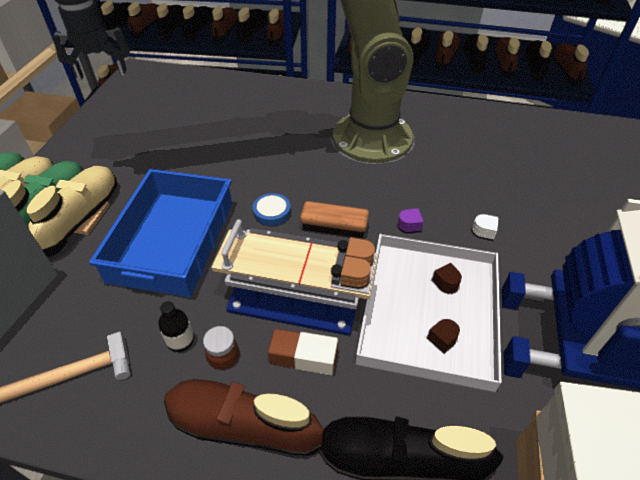

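View pics/side0.png

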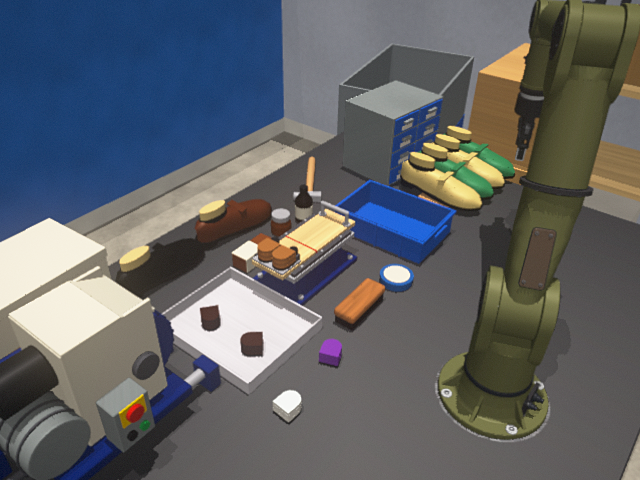

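View pics/wrist0.png

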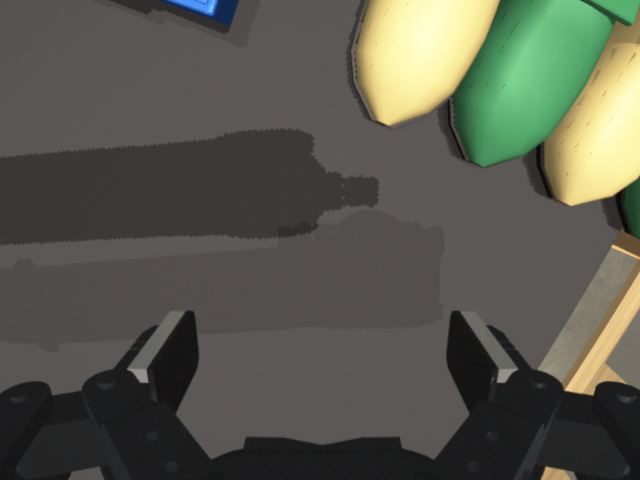

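The scene view (x grows downward, y to the right) shows the tray with two dark-brown heels at (448,277) and (444,335), the tote at (165,232), the board with its red line at (306,263) and the handle at (232,243). Side view: the heels are at (209,317) and (252,343). Lookalikes outside the tray are purple (410,219) and white (486,225). The two brown ones inside the tray fit the description. Next come helpers and an enlarged crop to confirm.

```bash
cat > h.py <<'E'
import numpy as np,cv2
from bench import robot
def cam(n,save=None):
    s=robot.sense();c=robot.camera(n)
    if n=="wrist":
        T=np.eye(4);T[:3,:3]=s['orientation'];T[:3,3]=s['eef_pos']
        c["camera_from_world"]=np.linalg.inv(T@c["tool_from_camera"])
    if save: cv2.imwrite(f"pics/{save}.png",c["frame"][:,:,::-1])
    c["hsv"]=cv2.cvtColor(c["frame"],cv2.COLOR_RGB2HSV)
    return c
def K(c): return np.array([[c["fx"],0,c["cx"]],[0,c["fy"],c["cy"]],[0,0,1]])
def D(c): return np.array([c["k1"],0,0,0,0.])
def rays(c,px):
    px=np.asarray(px,float).reshape(-1,1,2)
    n=cv2.undistortPoints(px,K(c),D(c),None,None,).reshape(-1,2)
    W=np.linalg.inv(c["camera_from_world"])
    d=np.c_[n,np.ones(len(n))]@W[:3,:3].T
    return W[:3,3],d
def plane(c,px,z):
    o,d=rays(c,px); return o+d*((z-o[2])/d[:,2])[:,None]
def proj(c,P):
    P=np.asarray(P,float).reshape(-1,3);M=c["camera_from_world"]
    r=cv2.Rodrigues(M[:3,:3])[0]
    return cv2.projectPoints(P,r,M[:3,3],K(c),D(c))[0].reshape(-1,2)
def tri(c1,p1,c2,p2):
    out=[]
    for a,b in zip(np.reshape(p1,(-1,2)),np.reshape(p2,(-1,2))):
        o1,d1=rays(c1,a);o2,d2=rays(c2,b);d1=d1[0]/np.linalg.norm(d1);d2=d2[0]/np.linalg.norm(d2)
        t=np.linalg.lstsq(np.c_[d1,-d2],o2-o1,rcond=None)[0]
        A=o1+t[0]*d1;B=o2+t[1]*d2;out.append(np.r_[(A+B)/2,np.linalg.norm(A-B)])
    return np.array(out)
def crop(c,x0,y0,x1,y1,k,name):
    cv2.imwrite(f"pics/{name}.png",cv2.resize(np.ascontiguousarray(c["frame"][y0:y1,x0:x1,::-1]),None,fx=k,fy=k,interpolation=cv2.INTER_CUBIC))
E
python3 - <<'E'
from h import *
a=cam("scene");b=cam("side")
crop(a,350,200,510,390,3,"cs1");crop(b,150,260,350,420,3.5,"cs2")
print(tri(a,[[448,277],[444,335],[306,263],[232,243]],b,[[252,343],[209,317],[0,0],[0,0]])[:2])
print(plane(a,[[448,277],[444,335]],25))
print("tote rim",plane(a,[[152,172],[231,180],[190,291],[95,263]],75))
E
```

```text
[[472.80762961 224.31706711  23.58152676   2.52942197]
 [611.16276307 224.09472674  20.87834058   2.99759499]]
[[473.1393598  223.06758018  25.        ]
 [612.97276974 222.20289313  25.        ]]
tote rim [[ 351.76226193 -474.20600226   75.        ]
 [ 338.42413766 -284.29171028   75.        ]
 [ 653.71712627 -254.15435397   75.        ]
 [ 631.2476137  -462.98185321   75.        ]]
```

View pics/cs1.png

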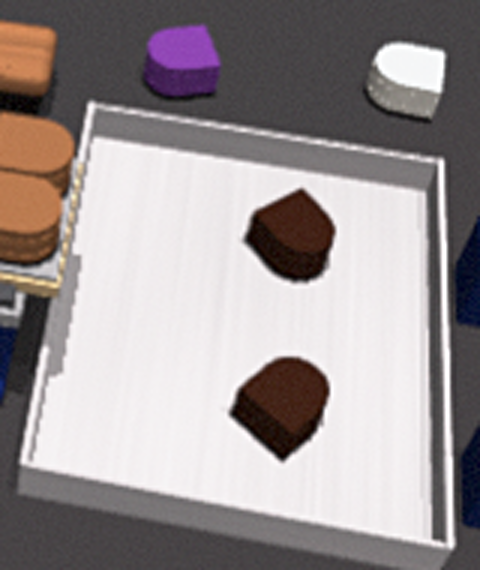

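View pics/cs2.png

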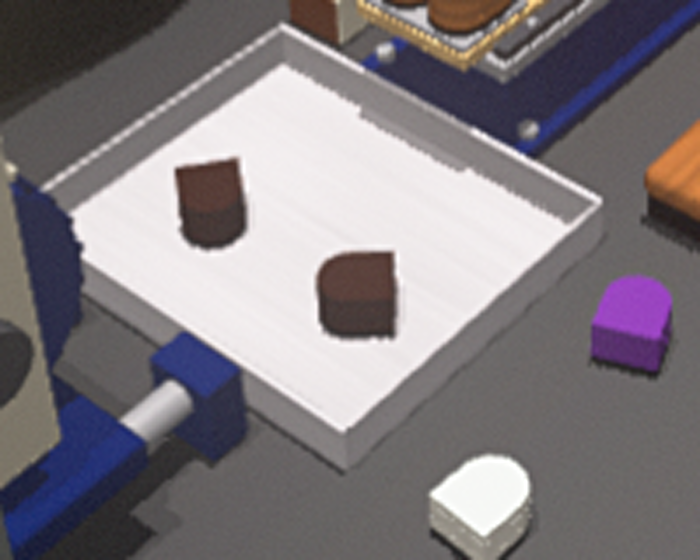

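Both crops agree: the brown heels stand in the tray, while purple and white sit outside it. I'll bring the wrist camera over the tray.

Emit:
apply_moves --plan '[[[1, 0.045, -0.025, 0, 0], [1, 0.045, -0.025, 0, 0], [1, 0.045, -0.03, 0, 0], [1, 0.04, -0.042, 0, 0], [1, 0.04, -0.042, 0, 0]]]'

```text
t: 0.88
eef_pos: [381.6, -368.7, 303.9]
orientation: [[0.928, 0.374, 0.0], [0.374, -0.928, -0.0], [0.0, 0.0, -1.0]]
ft_force: [-0.2, 0.1, -0.8]
width: 85.1
```

Emit:
apply_moves --plan '[[[1, 0.038, -0.044, 0, 0], [1, 0.038, -0.044, 0, 0], [1, 0.038, -0.044, 0, 0], [1, 0.038, -0.044, 0, 0], [1, 0.038, -0.044, 0, 0]]]'

```text
t: 1.5
eef_pos: [475.3, -93.7, 304.1]
orientation: [[0.928, 0.373, 0.001], [0.373, -0.928, -0.001], [0.0, 0.001, -1.0]]
ft_force: [0.8, -0.6, -0.8]
width: 85.4
```

Emit:
apply_moves --plan '[[[1, 0.038, -0.044, 0, 0], [1, 0.038, -0.044, 0, 0], [1, 0.038, -0.044, 0, 0], [1, 0.038, -0.044, 0, 0], [1, 0.038, -0.044, 0, 0]]]'

```text
t: 2.12
eef_pos: [569.7, 180.9, 304.0]
orientation: [[0.928, 0.373, 0.001], [0.373, -0.928, -0.0], [0.0, 0.001, -1.0]]
ft_force: [1.2, -1.0, 0.3]
width: 85.3
```

Emit:
apply_moves --plan '[[[1, 0.015, -0.025, 0, 0], [1, 0, 0, 0, 0]]]'

```text
t: 2.38
eef_pos: [572.9, 211.7, 303.5]
orientation: [[0.926, 0.379, -0.001], [0.379, -0.926, 0.002], [-0.0, -0.002, -1.0]]
ft_force: [0.2, -0.1, 0.0]
width: 85.6
```

Run:
```python
from h import *
s=robot.sense();print(s['eef_pos'],s['joint_positions'])
c=cam("wrist","w1")
a=cam("scene")
m=cv2.inRange(c["hsv"],(0,60,15),(15,255,110))
m=cv2.morphologyEx(m,cv2.MORPH_OPEN,np.ones((3,3)))
n,l,st,ce=cv2.connectedComponentsWithStats(m)
for i in range(1,n):
    if st[i,4]>300: print(st[i],ce[i],plane(c,[ce[i]],30))
```

```text
[572.86283445 211.68745366 303.5312411 ] [ 12.55521979  18.55539018 -43.69501075  87.85830546  12.82063783
  78.78397663 -99.9091145 ]
[ 556  117   53   59 1749] [581.57861635 144.61749571] [[698.64847775  36.46547211  30.        ]]
[ 294  120   69   69 3097] [325.29770746 157.6383597 ] [[608.43007157 223.98475113  30.        ]]
[ 241  266   59   68 2924] [268.56087551 299.88132695] [[476.14644603 223.30985228  30.        ]]
[ 507  275  113   95 3043] [545.89944134 313.96483733] [[556.36576138 -12.83207372  30.        ]]
[407 439  37  17 397] [424.45088161 447.16876574] [[382.50229709  23.75480702  30.        ]]
```

View pics/w1.png

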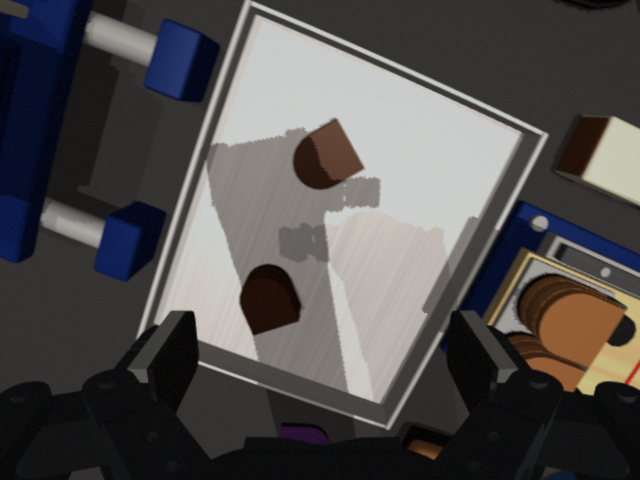

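The wrist view shows the tray with one heel at (325,157) (breast corners near (337,120) and (365,170)) and the other at (269,300) (breast corners near (250,334) and (300,316)). I'll enlarge to pick corners in several views.

Run:
```python
from h import *
c=cam("wrist"); a=cam("scene"); b=cam("side")
np.save("w1.npy",c["camera_from_world"])
def big(c,x0,y0,w,h,k): 
    f=c["frame"][y0:y0+h,x0:x0+w,::-1].astype(float)
    f=np.clip(f*1.8,0,255).astype(np.uint8)
    return cv2.resize(f,(w*k,h*k),interpolation=cv2.INTER_CUBIC)
t=np.hstack([big(c,285,110,90,90,4),big(c,230,255,90,90,4)])
cv2.imwrite("pics/w1c.png",t)
t2=np.hstack([big(a,425,255,45,45,8),big(a,425,312,45,45,8)])
t3=np.hstack([big(b,230,325,45,45,8),big(b,190,297,45,45,8)])
cv2.imwrite("pics/ab.png",cv2.resize(np.vstack([t2,t3]),None,fx=.83,fy=.83))
```

```text
(no output)
```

View pics/w1c.png

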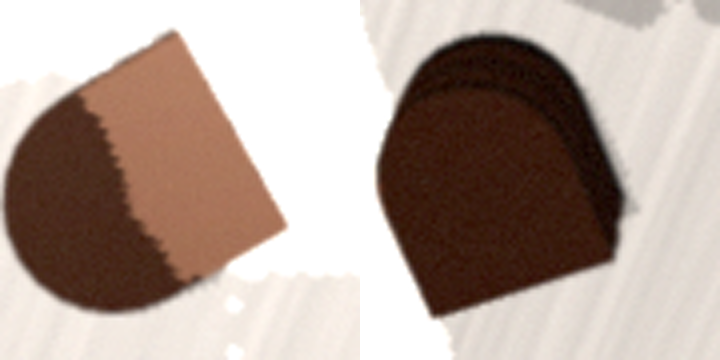

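View pics/ab.png

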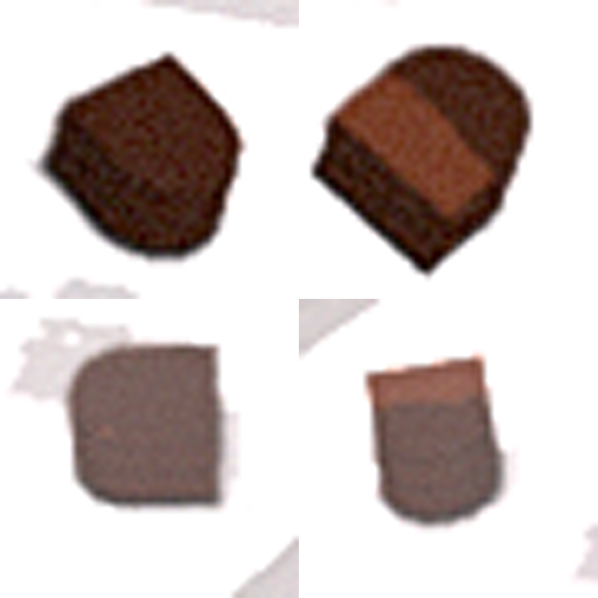

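Run:
```python
from h import *
c=cam("wrist"); a=cam("scene"); b=cam("side")
B=[[329,117.5],[357,166.75]];A=[[248.5,334.5],[293.5,320.5]]
pa=plane(a,[[450.6,263.6],[435.2,270.5],[430.4,330.1],[447.7,344.7]],37);print("scene A1,A2,B1,B2",pa.round(1))
print("side A,B", plane(b,[[262.5,332.3],[217.6,305.9],[200.3,308.5]],37).round(1))
print("wrist A,B",plane(c,A,37).round(1),plane(c,B,37).round(1))
print(tri(c,A,a,[[450.6,263.6],[435.2,270.5]]).round(1))
print(tri(c,B,a,[[447.7,344.7],[430.4,330.1]]).round(1))
print(tri(c,B[1],b,[217.6,305.9]).round(1),tri(c,B[0],b,[200.3,308.5]).round(1),tri(c,A[0],b,[262.5,332.3]).round(1),tri(c,A[1],b,[262.5,332.3]).round(1))
for n,P in(("A",A),("B",B)):
    q=plane(c,P,37);d=q[1]-q[0];w=np.linalg.norm(d);m=q.mean(0)
    nrm=np.array([-d[1],d[0],0])/w
    print(n,w,"axis yaw",np.degrees(np.arctan2(d[1],d[0])),"ctr +-",m+25*nrm,m-25*nrm)
```

```text
scene A1,A2,B1,B2 [[446.5 224.8  37. ]
 [471.8 194.9  37. ]
 [615.7 195.2  37. ]
 [639.8 227.9  37. ]]
side A,B [[467.9 195.8  37. ]
 [609.9 197.4  37. ]
 [635.1 229.1  37. ]]
wrist A,B [[442.9 223.5  37. ]
 [470.6 191.5  37. ]] [[639.9 226.5  37. ]
 [613.3 192.2  37. ]]
[[440.9 224.6  31.9   2.9]
 [473.8 193.3  41.    3.2]]
[[640.1 227.1  37.8   1.4]
 [613.9 193.7  35.6   3.7]]
[[613.6 192.7  32.1   2.6]] [[639.6 226.1  32.1   0.7]] [[452.9 219.   60.4  12.2]] [[469.8 192.2  34.    2.5]]
A 42.3786303789126 axis yaw -49.133493845148884 ctr +- [475.6705283  223.87053794  37.        ] [437.85872395 191.15559561  37.        ]
B 43.39355529308941 axis yaw -127.76363598662749 ctr +- [646.3615486  194.01810904  37.        ] [606.8343562 224.6383811  37.       ]
```

Triangulated tops are at about 37 mm, as expected. Heel A is centred near (476,224) with its width axis at -49°, and heel B near (607,225) with its width axis at 52°. I'll go above A.

Emit:
apply_moves --plan '[[[1, -0.043, -0.024, 0, 0], [1, -0.043, -0.024, 0, 0], [1, 0, 0, 0.05, -0.164], [1, 0, 0, 0.04, -0.164], [1, 0, 0, 0, 0]]]'

```text
t: 3.4
eef_pos: [474.3, 219.2, 211.6]
orientation: [[0.759, 0.651, -0.005], [0.651, -0.759, -0.002], [-0.005, -0.002, -1.0]]
ft_force: [-0.3, -0.2, 1.0]
width: 85.4
```

Run:
```python
from h import *
s=robot.sense();R=s['orientation'];print(s['eef_pos'],np.degrees(np.arctan2(R[1,0],R[0,0])),s['joint_positions'])
c=cam("wrist","w2")
cv2.imwrite("pics/w2b.png",np.clip(c["frame"][:,:,::-1].astype(float)*1.6,0,255).astype(np.uint8))
```

```text
[474.32820894 219.23053782 211.61003725] 40.59535956804693 [ 15.98932508  11.61168185 -47.87260031 106.25765396   9.31074141
  66.49395894 -84.48714182]
```

View pics/w2b.png

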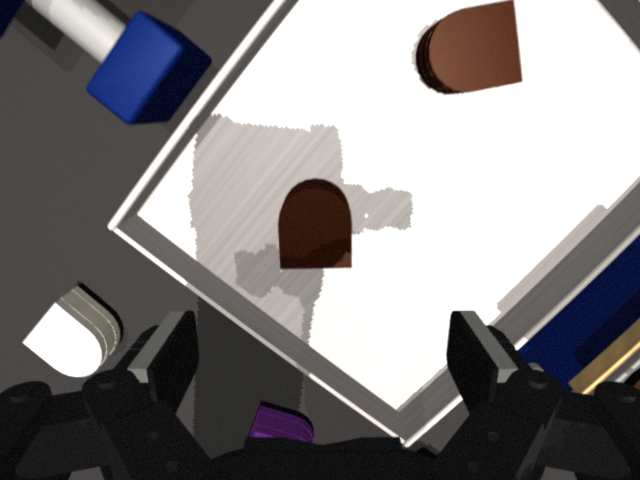

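The wrist view has heel A square to the jaws, with breast corners at (281,268) and (351,268). Heel B shows at (470,48). I'll refine the offset.

Run:
```python
from h import *
s=robot.sense();R=s['orientation'];p=s['eef_pos']
c=cam("wrist")
P=plane(c,[[281,268],[351.5,268]],37);print(P.round(1),np.linalg.norm(P[1]-P[0]))
d=(P[1]-P[0]);d/=np.linalg.norm(d);n=np.array([-d[1],d[0],0])
if n@R[:,0]<0:n=-n
ctr=P.mean(0)+25*n;print(ctr,"tool offs",R.T@(ctr-p),np.degrees(np.arctan2(d[1],d[0])),"tool y yaw",np.degrees(np.arctan2(R[1,1],R[0,1])))
B=plane(c,[[513,0],[522,82]],37);d=(B[1]-B[0]);print("B",B.round(1),np.degrees(np.arctan2(d[1],d[0])),np.linalg.norm(d))
```

```text
[[444.2 226.4  37. ]
 [472.2 193.6  37. ]] 43.163280834936245
[477.23804484 226.19845146  37.        ] tool offs [  5.4141963   -3.40815466 176.70509283] -49.490716158160765 tool y yaw -49.48197175771951
B [[642.6 228.1  37. ]
 [616.1 193.8  37. ]] -127.7042007280603 43.387588536044944
```

Emit:
apply_moves --plan '[[[1, 0.005, -0.003, 0.04, 0], [1, 0, 0, 0.04, 0], [1, 0, 0, 0.03, 0], [1, 0, 0, 0.02, 0], [1, 0, 0, 0, 0]]]' --grip_force 40

```text
t: 4.12
eef_pos: [478.0, 226.2, 83.9]
orientation: [[0.759, 0.652, -0.001], [0.652, -0.759, -0.0], [-0.001, -0.0, -1.0]]
ft_force: [-0.3, 0.8, -0.1]
width: 85.1
```

Run:
```python
from h import *
s=robot.sense();print(s['eef_pos'],s['ft_force'])
c=cam("wrist","w3")
```

```text
[478.01957349 226.23591596  83.85000726] [-0.3423688   0.75431661 -0.1207119 ]
```

View pics/w3.png

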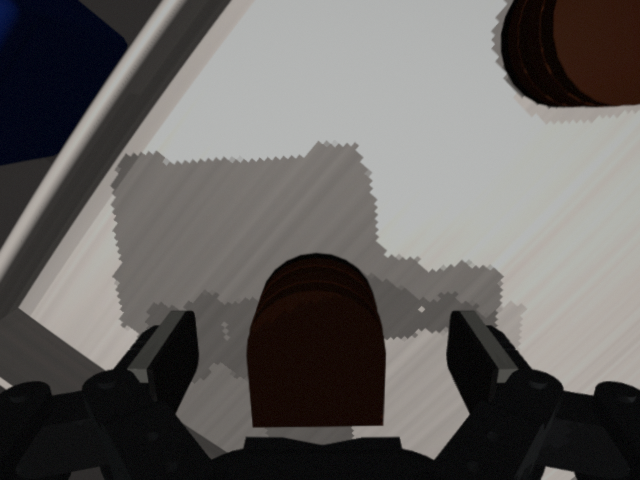

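Emit:
apply_moves --plan '[[[1, 0, 0, 0.003, 0], [0, 0, 0, 0, 0], [0, 0, 0, 0, 0], [0, 0, 0, 0, 0], [0, 0, 0, 0, 0]]]' --grip_force 40

```text
t: 4.8
eef_pos: [478.2, 226.5, 81.5]
orientation: [[0.758, 0.652, 0.001], [0.652, -0.758, 0.0], [0.001, 0.001, -1.0]]
ft_force: [-0.8, -0.5, 5.8]
width: 43.3
```

Emit:
apply_moves --plan '[[[0, 0, 0, 0, 0], [0, 0, 0, -0.02, 0], [0, 0, 0, -0.04, 0], [0, 0, 0, -0.05, 0], [0, 0, 0, -0.05, 0]]]'

```text
t: 5.42
eef_pos: [477.3, 226.4, 243.0]
orientation: [[0.757, 0.653, -0.0], [0.653, -0.757, -0.0], [-0.0, 0.0, -1.0]]
ft_force: [0.6, -0.3, -0.3]
width: 43.0
```

Heel A is held (width 43 mm) and lifted. Now I'll carry it to the tote.

Emit:
apply_moves --plan '[[[0, -0.01, 0.012, -0.055, 0], [0, -0.03, 0.037, 0, 0], [0, -0.031, 0.0385, 0, 0], [0, -0.031, 0.0385, 0, 0], [0, -0.031, 0.0385, 0, 0]]]'

```text
t: 6.05
eef_pos: [483.8, 13.6, 296.8]
orientation: [[0.757, 0.653, 0.001], [0.653, -0.757, -0.001], [0.0, 0.001, -1.0]]
ft_force: [0.2, -0.6, -1.1]
width: 43.3
```

Emit:
apply_moves --plan '[[[0, -0.031, 0.0385, 0, 0], [0, -0.031, 0.0385, 0, 0], [0, -0.031, 0.0385, 0, 0], [0, -0.031, 0.0385, 0, 0], [0, -0.031, 0.0385, 0, 0]]]'

```text
t: 6.68
eef_pos: [492.2, -233.3, 296.8]
orientation: [[0.757, 0.653, 0.001], [0.653, -0.757, -0.0], [0.001, 0.001, -1.0]]
ft_force: [1.3, -0.0, -0.2]
width: 43.2
```

Emit:
apply_moves --plan '[[[0, -0.03, 0.037, 0, 0.16], [0, 0, 0, 0, 0.16], [0, 0, 0, 0, 0.16], [0, 0, 0, 0, 0.16], [0, 0, 0, 0, 0]]]'

```text
t: 7.3
eef_pos: [493.8, -279.4, 296.5]
orientation: [[0.997, 0.073, 0.0], [0.073, -0.997, 0.0], [0.0, -0.0, -1.0]]
ft_force: [-0.1, -0.7, -0.6]
width: 43.2
```

Run:
```python
from h import *
s=robot.sense();R=s['orientation'];print(s['eef_pos'],s['width'],np.degrees(np.arctan2(R[1,0],R[0,0])),s['joint_positions'])
c=cam("wrist","w4");a=cam("scene","s4")
```

```text
[ 493.76027183 -279.386216    296.52700068] 43.1652076997115 4.184754817494744 [ 46.04254976   9.7285708  -21.48838101  95.1863973    3.64358518
  75.76099745 -61.87602366]
```

View pics/w4.png

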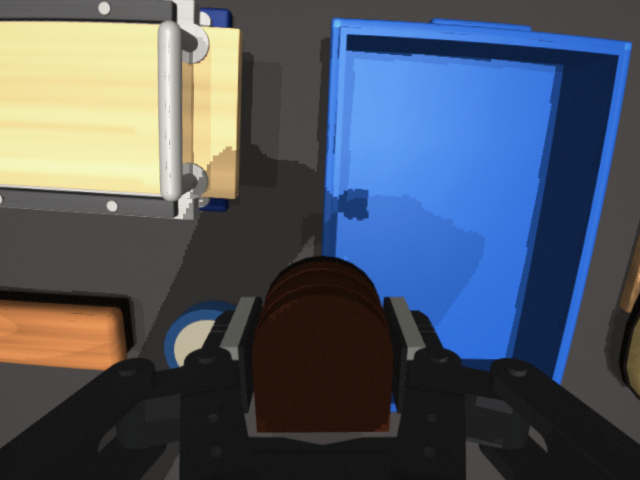

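Wrist view: the tote's far rim corners are at (333,20) and (630,43), its right wall runs to (562,383), and the handle bar is at x≈171, y 25–198. The tote's rim comes next, from two views.

Run:
```python
from h import *
a=cam("scene");b=cam("side")
crop(a,85,160,245,300,4,"t1");crop(b,325,175,465,275,4,"t2")
c=cam("wrist")
P=plane(c,[[333,20],[630,43],[600,190],[562,383],[327,200]],75);print(P.round(1))
```

```text
[[ 623.2 -277.4   75. ]
 [ 630.  -474.9   75. ]
 [ 530.4 -475.2   75. ]
 [ 371.4 -485.7   75. ]
 [ 508.1 -282.2   75. ]]
```

View pics/t1.png

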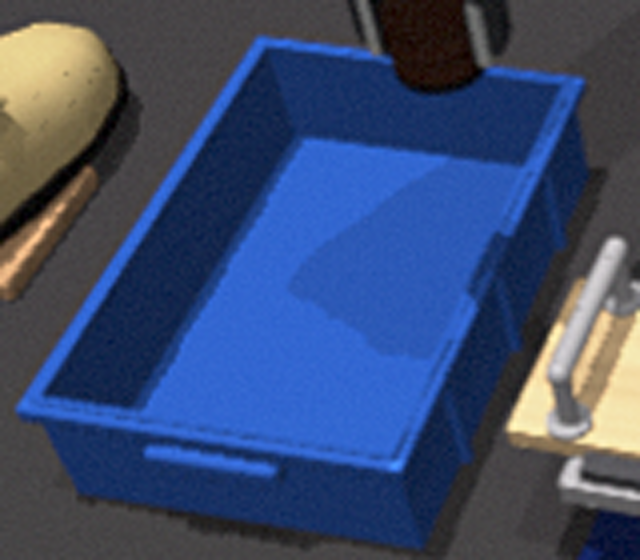

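View pics/t2.png

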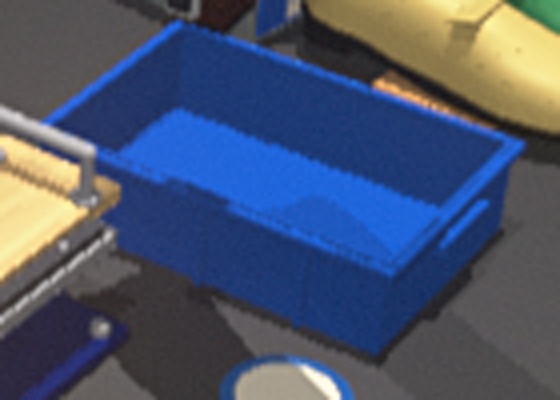

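Run:
```python
from h import *
a=cam("scene");b=cam("side");c=cam("wrist")
S=plane(a,[[150,170],[231.25,180],[185,277.5],[89.5,262]],75);print(S.round(1),S.mean(0))
T=plane(b,[[370,180.5],[455.75,211.75],[422.5,243]],75);print(T.round(1),(T[0]+T[2])/2)
print(tri(a,[[89.5,262],[150,170],[231.25,180]],b,[[370,180.5],[455.75,211.75],[422.5,243]]).round(1))
print(tri(a,[[89.5,262],[185,277.5]],c,[[630,43],[333,20]]).round(1))
```

```text
[[ 346.1 -482.    75. ]
 [ 338.3 -283.7   75. ]
 [ 626.  -275.9   75. ]
 [ 631.3 -474.9   75. ]] [ 485.41471559 -379.12175698   75.        ]
[[ 623.8 -468.8   75. ]
 [ 336.5 -475.4   75. ]
 [ 334.7 -283.7   75. ]] [ 479.23686457 -376.25343662   75.        ]
[[ 628.6 -477.7   70.     1.8]
 [ 340.3 -486.    68.8    1.4]
 [ 335.8 -285.2   73.2    1.1]]
[[ 6.301e+02 -4.763e+02  7.320e+01  0.000e+00]
 [ 6.238e+02 -2.776e+02  7.180e+01  2.000e-01]]
```

The tote centre is about (484,-379) with its long axis nearly along x and its rim at ~72 mm. I'll lay heel A at about (544,-379).

Emit:
apply_moves --plan '[[[0, 0.02, 0.05, 0, 0], [0, 0.023, 0.053, 0, 0], [0, 0, 0, 0.055, 0], [0, 0, 0, 0.055, 0], [0, 0, 0, 0.05, 0]]]'

```text
t: 8.32
eef_pos: [543.7, -379.5, 133.7]
orientation: [[0.997, 0.071, -0.001], [0.071, -0.997, 0.001], [-0.001, -0.001, -1.0]]
ft_force: [0.2, -0.4, -0.8]
width: 43.1
```

Emit:
apply_moves --plan '[[[0, 0, 0, 0.035, 0], [0, 0, 0, 0.01, 0], [0, 0, 0, 0.005, 0], [0, 0, 0, 0, 0]]]'

```text
t: 8.82
eef_pos: [544.9, -380.0, 87.4]
orientation: [[0.997, 0.071, 0.002], [0.071, -0.997, -0.001], [0.002, 0.002, -1.0]]
ft_force: [0.8, -0.3, -0.6]
width: 43.3
```

Run:
```python
from h import *
s=robot.sense();print(s['eef_pos'],s['ft_force'],s['width'])
c=cam("wrist","w5")
```

```text
[ 544.89613322 -379.96071225   87.39773837] [ 0.78519186 -0.34999462 -0.6392083 ] 43.27427110856641
```

View pics/w5.png

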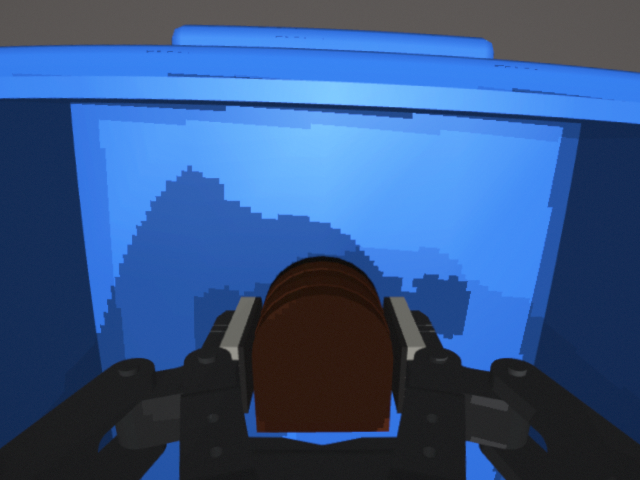

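The heel (320,350) is centred between the tote walls with no contact yet. I'll lower in small steps, watching the force.

Emit:
apply_moves --plan '[[[0, 0, 0, 0.003, 0], [0, 0, 0, 0, 0]]]'

```text
t: 9.12
eef_pos: [544.1, -379.6, 83.4]
orientation: [[0.997, 0.071, 0.0], [0.071, -0.997, -0.001], [0.0, 0.001, -1.0]]
ft_force: [-1.2, 0.1, -0.3]
width: 43.3
```

Emit:
apply_moves --plan '[[[0, 0, 0, 0.0015, 0], [0, 0, 0, 0, 0]]]'

```text
t: 9.38
eef_pos: [544.3, -379.6, 82.5]
orientation: [[0.997, 0.071, 0.0], [0.071, -0.997, -0.001], [0.0, 0.001, -1.0]]
ft_force: [-1.2, 1.6, 4.7]
width: 43.2
```

Touchdown shows as 4.7 N. Release and rise.

Emit:
apply_moves --plan '[[[0.7, 0, 0, 0, 0], [1, 0, 0, 0, 0], [1, 0, 0, 0, 0], [1, 0, 0, 0, 0], [1, 0, 0, -0.03, 0]]]'

```text
t: 10.0
eef_pos: [542.3, -378.5, 108.8]
orientation: [[0.997, 0.071, -0.005], [0.071, -0.997, 0.003], [-0.005, -0.004, -1.0]]
ft_force: [0.2, -0.6, -0.0]
width: 85.7
```

Emit:
apply_moves --plan '[[[1, 0, 0, -0.05, 0], [1, 0, 0, -0.05, 0], [1, 0, 0, -0.05, 0], [1, 0, 0, -0.04, -0.17], [1, 0, 0, 0, -0.17]]]'

```text
t: 10.62
eef_pos: [545.5, -380.1, 306.4]
orientation: [[0.915, 0.404, 0.007], [0.404, -0.915, -0.005], [0.004, 0.007, -1.0]]
ft_force: [0.3, 1.0, -1.3]
width: 85.5
```

Run:
```python
from h import *
s=robot.sense();R=s['orientation'];print(s['eef_pos'],np.degrees(np.arctan2(R[1,0],R[0,0])),s['joint_positions'])
c=cam("wrist","w6");a=cam("scene","s6")
```

```text
[ 545.54837018 -380.09930451  306.43568609] 23.856197621744 [ 49.21686348  21.31383992 -22.06787725  80.3319374    8.05088754
  79.4254898  -39.04108566]
```

View pics/s6.png

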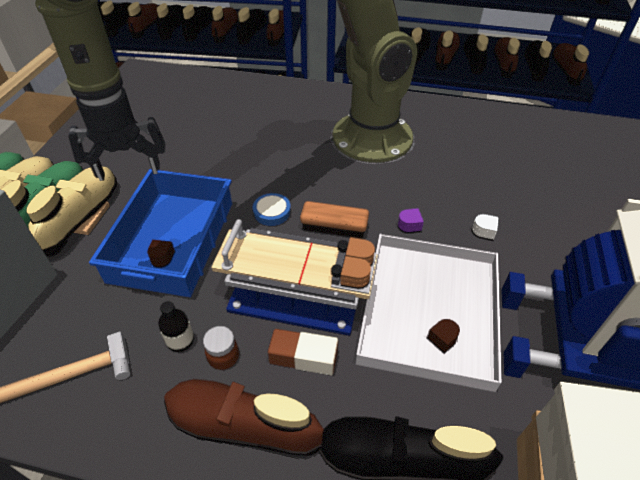

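Heel A stands in the tote at (161,252) and nothing else moved. Next I'll work out the per-row shifts to swing to heel B while turning to a yaw of 142°.

Run:
```python
import numpy as np
for k in range(12):
    t=np.radians(23.9+9.74*k);c,s=np.cos(t),np.sin(t);print(k,round(.0053*c+.0505*s,3),round(.0053*s-.0505*c,3))
```

```text
0 0.025 -0.044
1 0.032 -0.039
2 0.039 -0.033
3 0.044 -0.026
4 0.047 -0.018
5 0.05 -0.01
6 0.051 -0.001
7 0.05 0.007
8 0.048 0.016
9 0.045 0.023
10 0.04 0.031
11 0.035 0.037
```

Emit:
apply_moves --plan '[[[1, 0.025, -0.044, 0, -0.17], [1, 0.032, -0.039, 0, -0.17], [1, 0.039, -0.033, 0, -0.17], [1, 0.044, -0.026, 0, -0.17], [1, 0.047, -0.018, 0, -0.17]]]'

```text
t: 11.35
eef_pos: [572.0, -125.8, 300.5]
orientation: [[0.303, 0.953, -0.001], [0.953, -0.303, 0.0], [-0.0, -0.001, -1.0]]
ft_force: [0.5, 1.5, -0.4]
width: 85.5
```

Emit:
apply_moves --plan '[[[1, 0.05, -0.01, 0, -0.17], [1, 0.051, -0.001, 0, -0.17], [1, 0.05, 0.007, 0, -0.17], [1, 0.048, 0.016, 0, -0.17], [1, 0.045, 0.023, 0, -0.17]]]'

```text
t: 11.98
eef_pos: [600.8, 125.7, 300.5]
orientation: [[-0.515, 0.857, -0.001], [0.857, 0.515, -0.0], [0.0, -0.001, -1.0]]
ft_force: [1.1, -0.7, 0.3]
width: 85.3
```

Emit:
apply_moves --plan '[[[1, 0.04, 0.031, 0, -0.17], [1, 0.035, 0.037, 0, -0.17], [1, 0, 0, 0.05, 0], [1, 0, 0, 0.05, 0], [1, 0, 0, 0, 0]]]'

```text
t: 12.6
eef_pos: [609.9, 223.8, 196.3]
orientation: [[-0.769, 0.639, -0.009], [0.639, 0.769, -0.003], [0.005, -0.009, -1.0]]
ft_force: [0.0, -0.6, 0.1]
width: 85.3
```

Run:
```python
from h import *
s=robot.sense();R=s['orientation'];print(s['eef_pos'],np.degrees(np.arctan2(R[1,0],R[0,0])),s['joint_positions'])
c=cam("wrist","w7");print(s['t'])
```

```text
[609.8978363  223.75568394 196.28115357] 140.29463693532662 [ 14.6030288   31.32432429 -50.26792764  88.79924956  24.71117594
  72.21642229  10.87109117]
12.6
```

View pics/w7.png

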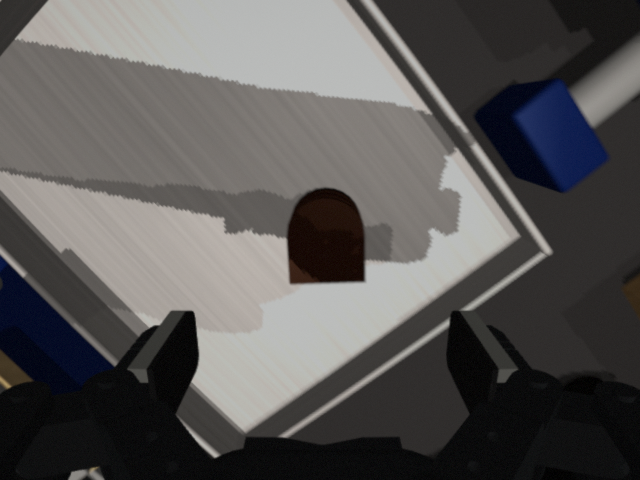

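Heel B is in view with breast corners at (290,283) and (365,282), nearly square to the jaws.

Run:
```python
from h import *
s=robot.sense();R=s['orientation'];p=s['eef_pos']
c=cam("wrist")
P=plane(c,[[290,283.5],[365,282]],37);w=np.linalg.norm(P[1]-P[0]);d=(P[1]-P[0])/w;n=np.array([-d[1],d[0],0])
if n@R[:,0]<0:n=-n
ctr=P.mean(0)+25*n;print(w,ctr,"tool offs",R.T@(ctr-p),"d in tool deg",np.degrees(np.arctan2((R.T@d)[0],(R.T@d)[1])))
```

```text
43.784563197978116 [611.20233063 227.09709493  37.        ] tool offs [  1.33519401   2.20596845 162.73356532] d in tool deg 1.227582916206609
```

Emit:
apply_moves --plan '[[[1, 0.001, 0.002, 0.04, -0.02], [1, 0, 0, 0.04, 0], [1, 0, 0, 0.025, 0], [1, 0, 0, 0.008, 0], [1, 0, 0, 0, 0]]]'

```text
t: 13.32
eef_pos: [613.9, 227.9, 90.1]
orientation: [[-0.783, 0.622, 0.002], [0.622, 0.783, 0.001], [-0.001, 0.002, -1.0]]
ft_force: [0.8, 0.8, 0.4]
width: 85.2
```

Run:
```python
from h import *
s=robot.sense();print(s['eef_pos'],s['ft_force'])
c=cam("wrist","w8")
```

```text
[613.89039869 227.93794672  90.14849435] [0.78225713 0.78356635 0.38031506]
```

View pics/w8.png

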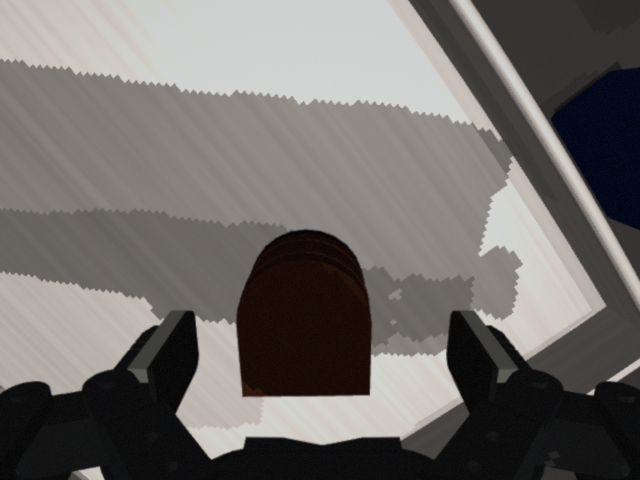

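Run:
```python
from h import *
s=robot.sense();R=s['orientation'];p=s['eef_pos']
c=cam("wrist")
P=plane(c,[[243,396],[370,395]],37);w=np.linalg.norm(P[1]-P[0]);d=(P[1]-P[0])/w;n=np.array([-d[1],d[0],0])
if n@R[:,0]<0:n=-n
ctr=P.mean(0)+25*n;print(w,ctr,"tool offs",R.T@(ctr-p))
```

```text
43.455698095187394 [607.10260014 226.09566419  37.        ] tool offs [ 4.31078643 -6.04550719 53.55502148]
```

Emit:
apply_moves --plan '[[[1, 0.004, -0.005, 0, 0], [1, 0, 0, 0.0075, 0], [1, 0, 0, 0, 0], [0, 0, 0, 0, 0], [0, 0, 0, 0, 0]]]' --grip_force 40

```text
t: 14.05
eef_pos: [606.7, 226.2, 80.9]
orientation: [[-0.783, 0.622, 0.0], [0.622, 0.783, 0.0], [0.0, 0.0, -1.0]]
ft_force: [0.0, 0.3, 0.0]
width: 51.9
```

Emit:
apply_moves --plan '[[[0, 0, 0, 0, 0], [0, 0, 0, 0, 0], [0, 0, 0, 0, 0]]]'

```text
t: 14.42
eef_pos: [606.8, 226.3, 81.2]
orientation: [[-0.783, 0.622, 0.001], [0.622, 0.783, 0.0], [-0.0, 0.001, -1.0]]
ft_force: [-0.1, -0.1, 2.0]
width: 43.4
```

Heel B is gripped at 43.4 mm. Lift, then carry to the tote's near half at about (424,-380).

Emit:
apply_moves --plan '[[[0, 0, 0, -0.02, 0], [0, 0, 0, -0.05, 0], [0, 0, 0, -0.055, 0], [0, 0, 0, -0.055, 0], [0, -0.01, -0.025, -0.04, 0]]]'

```text
t: 15.05
eef_pos: [598.3, 203.0, 305.0]
orientation: [[-0.786, 0.618, 0.003], [0.618, 0.786, 0.003], [-0.001, 0.004, -1.0]]
ft_force: [-0.1, -0.5, 0.6]
width: 43.3
```

Emit:
apply_moves --plan '[[[0, -0.0195, -0.049, 0, 0], [0, -0.0195, -0.049, 0, 0], [0, -0.0195, -0.049, 0, 0], [0, -0.0195, -0.049, 0, 0], [0, -0.0195, -0.049, 0, 0]]]'

```text
t: 15.68
eef_pos: [522.1, -53.3, 301.9]
orientation: [[-0.784, 0.621, 0.001], [0.621, 0.784, -0.001], [-0.001, -0.0, -1.0]]
ft_force: [0.7, -0.2, -1.2]
width: 43.0
```

Emit:
apply_moves --plan '[[[0, -0.0195, -0.049, 0, 0], [0, -0.0195, -0.049, 0, 0], [0, -0.0195, -0.049, 0, 0], [0, -0.0195, -0.049, 0, 0], [0, -0.0195, -0.049, 0, 0]]]'

```text
t: 16.3
eef_pos: [446.5, -305.7, 302.2]
orientation: [[-0.784, 0.621, 0.001], [0.621, 0.784, -0.001], [-0.001, -0.001, -1.0]]
ft_force: [1.0, -0.5, -0.5]
width: 43.4
```

Emit:
apply_moves --plan '[[[0, -0.013, -0.03, 0, 0], [0, -0.013, -0.03, 0, 0], [0, 0, 0, 0, 0]]]'

```text
t: 16.68
eef_pos: [428.5, -370.5, 301.4]
orientation: [[-0.78, 0.625, -0.0], [0.625, 0.78, -0.001], [-0.0, -0.001, -1.0]]
ft_force: [0.2, 0.2, -0.9]
width: 43.2
```

Run:
```python
from h import *
s=robot.sense();R=s['orientation'];print(s['eef_pos'],np.degrees(np.arctan2(R[1,0],R[0,0])),s['joint_positions'],s['width'])
c=cam("wrist","w9")
```

```text
[ 428.49504968 -370.49776188  301.38577066] 141.29839524881612 [ 71.93078036  11.38714468 -38.26081678  94.42119015   7.25997707
  76.68993136  83.84173814] 43.192955808666454
```

View pics/w9.png

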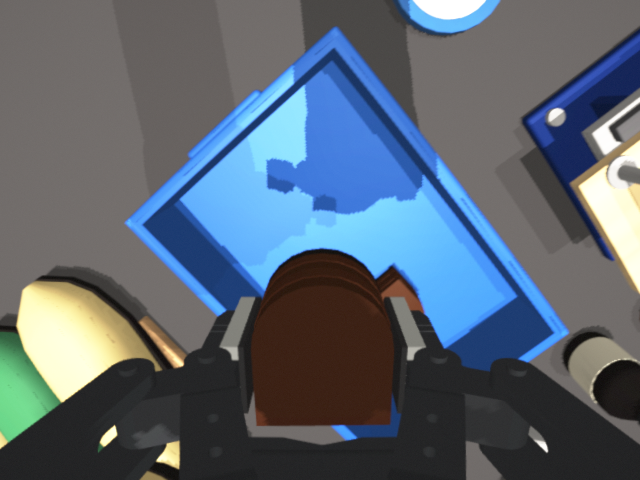

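The wrist view shows the tote's near rim corners at (337,30) and (127,222), and heel A peeping out at (400,285). I'll cross-check the tote's place.

Run:
```python
from h import *
c=cam("wrist")
P=plane(c,[[337,29],[127,222],[567,331]],74);print(P.round(1)); print("centre",(P[1]+P[2])/2)
s=robot.sense();R=s['orientation'];d=np.array([424,-379,0])-s['eef_pos'];print(R.T@d)
```

```text
[[ 338.  -283.2   74. ]
 [ 343.6 -481.3   74. ]
 [ 624.4 -273.4   74. ]]
centre [ 483.95734496 -377.34152185   74.        ]
[ -2.35249938 -13.54812158 301.50931835]
```

Tote confirmed at (484,-378). I'll go over the spot and down.

Emit:
apply_moves --plan '[[[0, -0.002, -0.008, 0.04, 0], [0, 0, 0, 0.055, 0], [0, 0, 0, 0.055, 0], [0, 0, 0, 0.04, 0], [0, 0, 0, 0.015, 0]]]'

```text
t: 17.4
eef_pos: [426.5, -373.0, 94.2]
orientation: [[-0.785, 0.62, -0.002], [0.62, 0.785, 0.003], [0.004, 0.001, -1.0]]
ft_force: [-0.8, -0.1, -1.0]
width: 43.2
```

Emit:
apply_moves --plan '[[[0, 0, 0, 0.008, 0], [0, 0, 0, 0, 0]]]'

```text
t: 17.65
eef_pos: [427.6, -375.5, 89.1]
orientation: [[-0.784, 0.621, 0.001], [0.621, 0.784, -0.001], [-0.002, -0.0, -1.0]]
ft_force: [-0.4, -0.6, -0.4]
width: 43.3
```

Emit:
apply_moves --plan '[[[0, 0, 0, 0.005, 0], [0, 0, 0, 0, 0]]]'

```text
t: 17.9
eef_pos: [426.9, -375.7, 83.5]
orientation: [[-0.783, 0.622, 0.001], [0.622, 0.783, -0.001], [-0.001, -0.0, -1.0]]
ft_force: [-0.1, -0.5, -0.2]
width: 43.1
```

Emit:
apply_moves --plan '[[[0, 0, 0, 0.0015, 0], [0, 0, 0, 0, 0]]]'

```text
t: 18.15
eef_pos: [427.0, -375.7, 82.1]
orientation: [[-0.783, 0.622, 0.0], [0.622, 0.783, -0.001], [-0.001, -0.0, -1.0]]
ft_force: [-0.0, -0.1, 4.0]
width: 43.3
```

Touchdown, then release.

Emit:
apply_moves --plan '[[[0.7, 0, 0, 0, 0], [1, 0, 0, 0, 0], [1, 0, 0, 0, 0], [1, 0, 0, 0, 0], [1, 0, 0, -0.03, 0]]]'

```text
t: 18.77
eef_pos: [425.3, -374.3, 109.5]
orientation: [[-0.783, 0.622, -0.004], [0.622, 0.783, 0.004], [0.005, 0.001, -1.0]]
ft_force: [0.2, 0.6, 0.3]
width: 85.2
```

Emit:
apply_moves --plan '[[[1, 0, 0, -0.05, 0], [1, 0, 0, -0.055, 0], [1, 0, 0, -0.055, 0], [1, 0, 0, -0.03, -0.17], [1, 0, 0, 0, -0.17]]]'

```text
t: 19.4
eef_pos: [428.0, -375.9, 304.8]
orientation: [[-0.948, 0.319, 0.004], [0.319, 0.948, -0.005], [-0.005, -0.003, -1.0]]
ft_force: [0.3, 0.0, -1.2]
width: 85.4
```

Emit:
apply_moves --plan '[[[1, 0, 0, 0, -0.17], [1, 0, 0, 0, -0.16], [1, 0, 0, 0, 0]]]'

```text
t: 19.77
eef_pos: [426.7, -375.3, 301.3]
orientation: [[-1.0, 0.002, -0.0], [0.002, 1.0, 0.0], [0.0, 0.0, -1.0]]
ft_force: [-0.0, 0.4, -0.1]
width: 85.7
```

Run:
```python
from h import *
s=robot.sense();R=s['orientation'];print(s['t'],s['eef_pos'],np.degrees(np.arctan2(R[1,0],R[0,0])),s['joint_positions'],s['width'])
c=cam("wrist","w10");a=cam("scene","s10");b=cam("side","d10")
t=np.vstack([cv2.resize(a["frame"][200:340,200:400,::-1],None,fx=3,fy=3,interpolation=cv2.INTER_CUBIC)])
cv2.imwrite("pics/s10c.png",t)
```

```text
19.775 [ 426.682098   -375.2975331   301.34435087] 179.86032873110824 [ 76.2437952   12.44226658 -42.96339295  94.05003007   8.66831507
  76.92872639 121.84376225] 85.67186286106956
```

View pics/w10.png

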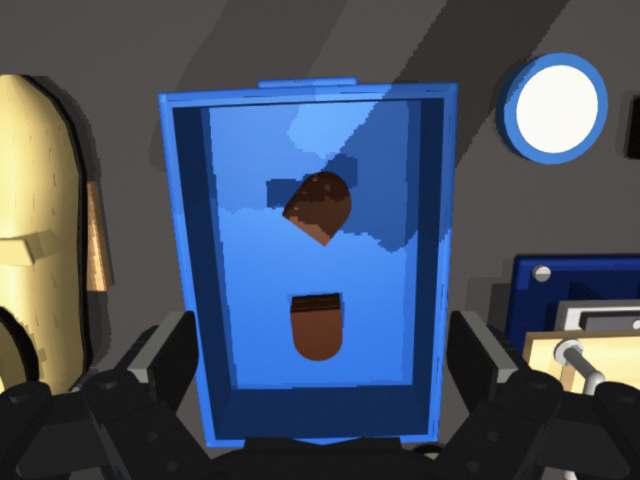

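View pics/s10c.png

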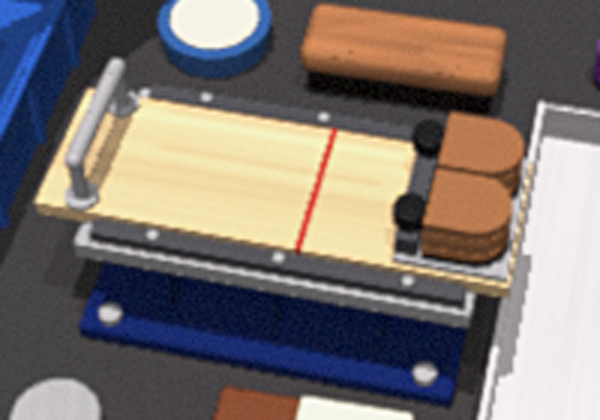

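Both heels stand free in the tote (wrist view, (318,208) and (316,330)). In the scene crop the red line runs (335,128)–(298,252), the bar is at (97,110), and the table's outer corner is near (470,315). I'll position the wrist over the board.

Run:
```python
from h import *
a=cam("scene")
o=np.array([200,200]);f=lambda L:o+np.array(L)/3
print("line",plane(a,f([[335,128],[298,252]]),102).round(1))
print("bar ends",plane(a,f([[118,65],[73,160]]),138).round(1))
print("board tail/near corners",plane(a,f([[90,90],[40,208],[512,285]]),102).round(1))
print("table corner",plane(a,f([[472,298]]),100).round(1))
```

```text
line [[509.3 -54.  102. ]
 [612.6 -53.  102. ]]
bar ends [[ 518.1 -195.3  138. ]
 [ 600.9 -196.   138. ]]
board tail/near corners [[ 512.  -221.6  102. ]
 [ 614.7 -218.1  102. ]
 [ 608.6   77.6  102. ]]
table corner [[621.7  55.7 100. ]]
```

Emit:
apply_moves --plan '[[[1, -0.028, 0.045, 0, 0], [1, -0.028, 0.045, 0, 0], [1, -0.028, 0.045, 0, 0], [1, -0.028, 0.045, 0, 0], [1, -0.028, 0.045, 0, 0]]]'

```text
t: 20.6
eef_pos: [567.7, -149.2, 301.6]
orientation: [[-1.0, 0.003, 0.0], [0.003, 1.0, -0.001], [-0.0, -0.001, -1.0]]
ft_force: [0.8, -0.9, 0.4]
width: 85.5
```

Emit:
apply_moves --plan '[[[1, -0.028, 0.045, 0, 0], [1, -0.025, 0.045, 0, 0], [1, 0, 0, 0, 0], [1, 0, 0, 0, 0]]]'

```text
t: 21.1
eef_pos: [619.9, -60.8, 301.1]
orientation: [[-1.0, 0.001, -0.001], [0.001, 1.0, -0.001], [0.001, -0.001, -1.0]]
ft_force: [0.1, -0.8, -0.3]
width: 85.4
```

Run:
```python
from h import *
s=robot.sense();R=s['orientation'];print(s['t'],s['eef_pos'],np.degrees(np.arctan2(R[1,0],R[0,0])),s['joint_positions'],s['width'])
c=cam("wrist","w11")
```

```text
21.1 [619.90200252 -60.80266491 301.11111412] 179.9278221598321 [ 42.94321428  22.55250133 -51.47914118  86.08376698  17.7788987
  79.95076594  80.41517018] 85.3520680788454
```

View pics/w11.png

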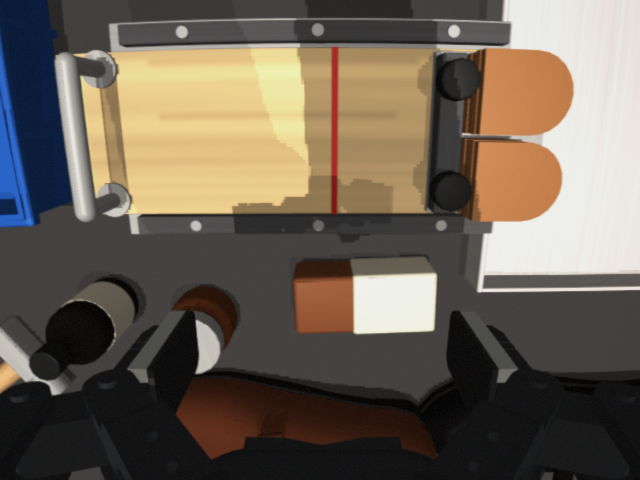

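The wrist view shows the whole board: red line x≈335 (y 48–213), bar x≈60–92, and table/rail ends at (509,35) and (490,228). I'll zoom at both ends of the table edge.

Run:
```python
from h import *
c=cam("wrist");a=cam("scene");b=cam("side","d11")
def big(c,x0,y0,w,h,k): 
    f=np.clip(c["frame"][y0:y0+h,x0:x0+w,::-1].astype(float)*1.5,0,255).astype(np.uint8)
    return cv2.resize(f,(w*k,h*k),interpolation=cv2.INTER_CUBIC)
cv2.imwrite("pics/e1.png",np.hstack([big(c,430,10,90,70,4),big(c,430,190,90,70,4)]))
cv2.imwrite("pics/e2.png",np.hstack([big(a,315,255,70,70,5),big(b,250,215,90,90,4)[:350]]))
```

```text
(no output)
```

View pics/e1.png

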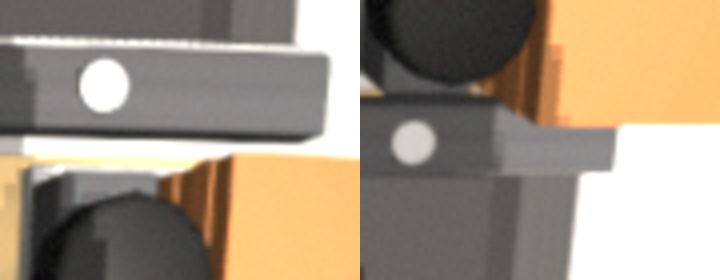

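View pics/e2.png

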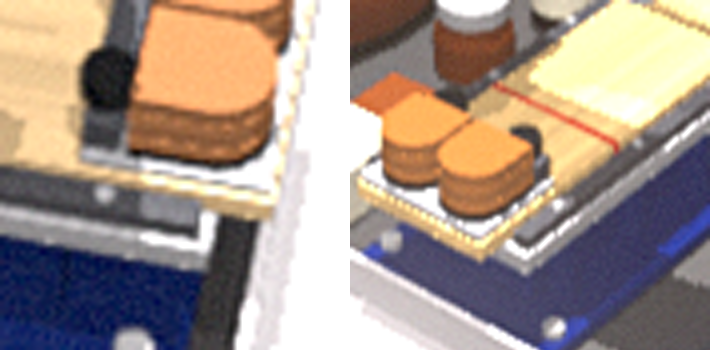

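Run:
```python
from h import *
c=cam("wrist");a=cam("scene");b=cam("side")
def big(c,x0,y0,w,h,k,g=1.5): 
    f=np.clip(c["frame"][y0:y0+h,x0:x0+w,::-1].astype(float)*g,0,255).astype(np.uint8)
    return cv2.resize(f,(w*k,h*k),interpolation=cv2.INTER_NEAREST)
cv2.imwrite("pics/e3.png",np.hstack([big(a,335,285,32,32,12),big(b,275,260,32,32,12)]))
print("wrist rail ends z100",plane(c,[[512.5,24],[510.5,44.5],[493,222],[492,232]],100).round(1))
print("line z102",plane(c,[[334.5,48],[334,213],[334.3,130]],102).round(1))
```

```text
wrist rail ends z100 [[494.9  50.9 100. ]
 [506.6  50.6 100. ]
 [616.7  49.8 100. ]
 [623.5  49.9 100. ]]
line z102 [[510.3 -55.3 102. ]
 [609.9 -55.4 102. ]
 [557.7 -55.3 102. ]]
```

View pics/e3.png

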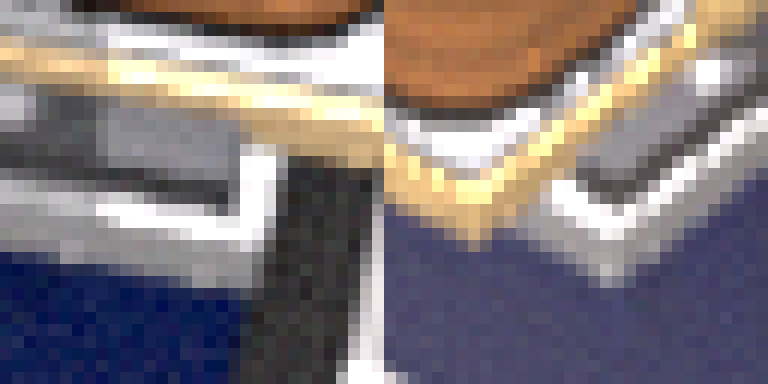

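The steel plate (white strip) reaches a little past the rail ends, so I need the plate's own edge. I'll compute it from scene and side at z=90 and look for it in the wrist image without gain.

Run:
```python
from h import *
c=cam("wrist");a=cam("scene");b=cam("side")
print("scene plate corner, along edge",plane(a,[[357.3,304.8],[358.2,298]],90).round(1),"rail end base",plane(a,[[354.3,302.3]],90).round(1))
print("side plate corner",plane(b,[[293.4,279.4]],90).round(1))
print("tri",tri(a,[[357.3,304.8]],b,[[293.4,279.4]]).round(1))
print("scene line",plane(a,[[305.7,263.3]],102))
f=c["frame"].astype(float)
g=np.clip((f-120)*1.9,0,255).astype(np.uint8)
t=np.hstack([cv2.resize(g[10:80,470:560,::-1],None,fx=4,fy=4,interpolation=cv2.INTER_NEAREST),cv2.resize(g[190:260,470:560,::-1],None,fx=4,fy=4,interpolation=cv2.INTER_NEAREST)])
cv2.imwrite("pics/e4.png",t)
```

```text
scene plate corner, along edge [[626.3  57.1  90. ]
 [611.3  56.2  90. ]] rail end base [[622.2  50.9  90. ]]
side plate corner [[491.6  57.9  90. ]]
tri [[553.4  27.3  17.6  62.4]]
scene line [[562.68878715 -53.10856712 102.        ]]
```

View pics/e4.png

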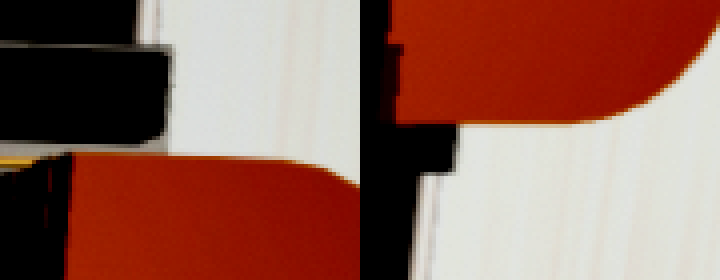

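Agreeing measurements: the plate edge is at y≈57 (scene 56.6, side 57.9) and the line at y≈-54 (scene -53, wrist -55), so the slide is about 110 mm. The implied overhang of ~19 mm fits the text. Going above the handle.

Emit:
apply_moves --plan '[[[1, 0.02, -0.045, 0, 0], [1, 0.02, -0.045, 0, 0], [1, 0.021, -0.046, 0, 0], [1, 0, 0, 0.02, 0], [1, 0, 0, 0, 0]]]'

```text
t: 22.22
eef_pos: [558.0, -196.1, 279.9]
orientation: [[-1.0, 0.001, -0.003], [0.001, 1.0, 0.002], [0.003, 0.002, -1.0]]
ft_force: [0.8, 0.6, 0.1]
width: 85.5
```

Run:
```python
from h import *
s=robot.sense();R=s['orientation'];print(s['t'],s['eef_pos'],np.degrees(np.arctan2(R[1,0],R[0,0])),s['joint_positions'],s['width'])
c=cam("wrist","w12")
```

```text
22.225 [ 557.99897488 -196.08030414  279.85104541] 179.9380935802147 [ 57.98487527  18.44830614 -49.90486208  92.2397295   14.36010082
  76.2301448   95.98531123] 85.45052300212207
```

View pics/w12.png

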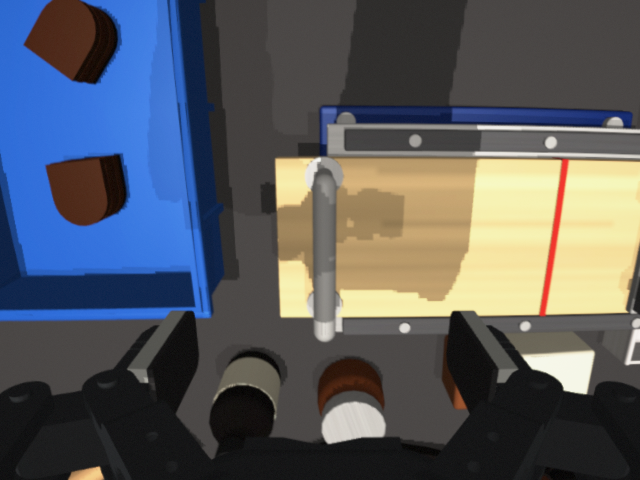

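The wrist view shows the bar from (325,168) to (323,340), upright between the jaws (x≈322). I'll check its height from two views.

Run:
```python
from h import *
c=cam("wrist");a=cam("scene");s=robot.sense();R=s['orientation'];p=s['eef_pos']
crop(a,215,215,45,65,1,"x") if 0 else None
f=a["frame"][215:280,215:260,::-1];cv2.imwrite("pics/hb.png",cv2.resize(f,None,fx=9,fy=9,interpolation=cv2.INTER_CUBIC))
P=plane(c,[[325,172],[323.5,333]],138);print(P.round(1));print("tool offs",(P.mean(0)-p)@R)
P=plane(c,[[566,160],[543,316]],102);print("line",P.round(1))
print(tri(c,[[325,168],[323.5,340]],a,200+np.array([[118,62],[73,163]])/3).round(1))
```

```text
[[ 515.1 -194.   138. ]
 [ 604.1 -194.6  138. ]]
tool offs [  0.16996924   0.22113238 143.95394624]
line [[511.6 -50.8 102. ]
 [613.2 -50.1 102. ]]
[[ 513.9 -195.3  136.7    3. ]
 [ 606.2 -194.1  141.7    1.1]]
```

Emit:
apply_moves --plan '[[[1, 0, 0, 0.04, 0], [1, 0, 0, 0.03, 0], [1, 0, 0, 0.015, 0], [1, 0, 0, 0, 0], [1, 0, 0, 0, 0]]]'

```text
t: 23.0
eef_pos: [559.9, -196.2, 197.9]
orientation: [[-1.0, 0.0, 0.002], [0.0, 1.0, -0.001], [-0.002, -0.001, -1.0]]
ft_force: [-0.2, 0.2, 0.3]
width: 85.6
```

Run:
```python
from h import *
s=robot.sense();print(s['t'],s['eef_pos'],s['ft_force'])
c=cam("wrist","w13")
```

```text
23.0 [ 559.87493395 -196.24892733  197.85820759] [-0.20691052  0.20841253  0.3462493 ]
```

View pics/w13.png

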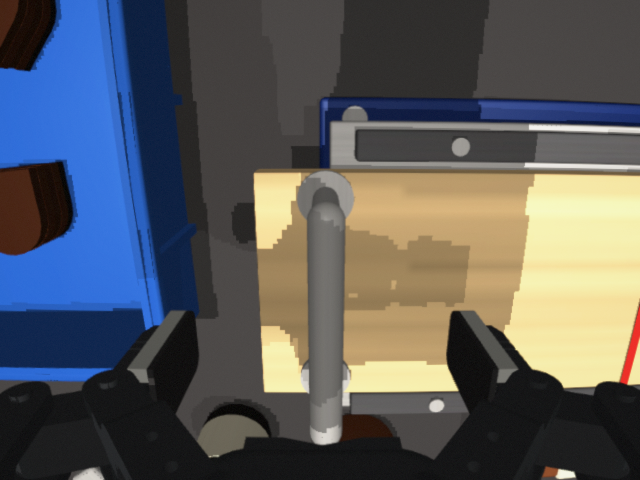

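The bar at x≈326 is between the jaws. Lower 5 mm and pinch.

Emit:
apply_moves --plan '[[[1, 0, 0.001, 0.005, 0], [1, 0, 0, 0, 0], [0, 0, 0, 0, 0], [0, 0, 0, 0, 0], [0, 0, 0, 0, 0]]]' --grip_force 60

```text
t: 23.68
eef_pos: [558.9, -195.5, 191.5]
orientation: [[-1.0, 0.001, 0.0], [0.001, 1.0, -0.0], [-0.0, -0.0, -1.0]]
ft_force: [0.6, -0.1, 0.2]
width: 32.3
```

Emit:
apply_moves --plan '[[[0, 0, 0, 0, 0], [0, 0, 0, 0, 0], [0, 0, 0, 0, 0], [0, 0, 0, 0, 0]]]' --grip_force 60

```text
t: 24.18
eef_pos: [558.9, -195.4, 191.6]
orientation: [[-1.0, 0.001, 0.0], [0.001, 1.0, -0.0], [-0.0, -0.0, -1.0]]
ft_force: [-0.4, 0.0, 1.8]
width: 9.9
```

Run:
```python
from h import *
s=robot.sense();print(s['t'],s['eef_pos'],s['ft_force'],s['ft_torque'],s['width'])
c=cam("wrist","w14");a=cam("scene","s14")
m=cv2.inRange(a["hsv"],(172,150,100),(180,255,255))|cv2.inRange(a["hsv"],(0,190,130),(4,255,255))
m[:, :295]=0;m[:,320:]=0;m[:235]=0;m[295:]=0
ys,xs=np.nonzero(m);print(len(xs),xs.min(),xs.max(),ys.min(),ys.max())
v=np.polyfit(ys,xs,1);P=plane(a,[[np.polyval(v,y),y] for y in (246,262,280)],102);print(P.round(2))
```

```text
24.175 [ 558.93608519 -195.35188561  191.56958705] [-0.42558305  0.0025453   1.77961517] [0.13588945 0.07282774 0.03727135] 9.91680900471182
28 299 311 243 283
[[518.5  -55.12 102.  ]
 [559.85 -54.99 102.  ]
 [603.68 -54.85 102.  ]]
```

View pics/w14.png

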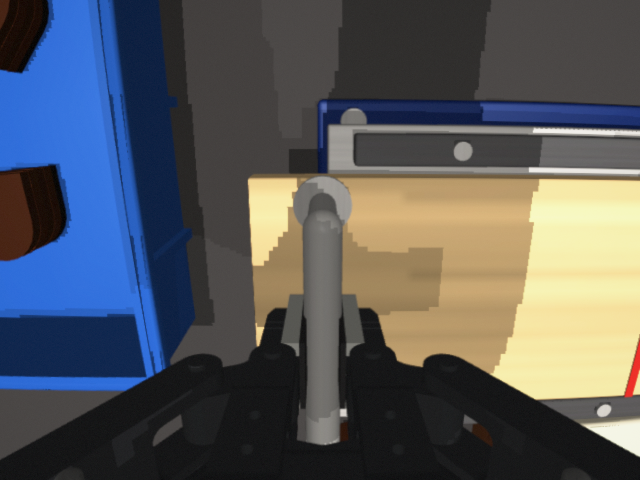

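Bar pinched (width 9.9 mm, no wrench to speak of). I'll slide outward in gentle rows.

Emit:
apply_moves --plan '[[[0, 0, 0.004, 0, 0], [0, 0, 0.008, 0, 0], [0, 0, 0.008, 0, 0], [0, 0, 0.008, 0, 0], [0, 0, 0.002, 0, 0]]]'

```text
t: 24.9
eef_pos: [559.0, -165.0, 191.6]
orientation: [[-1.0, -0.0, 0.0], [-0.0, 1.0, -0.001], [-0.0, -0.001, -1.0]]
ft_force: [0.7, -5.5, 2.4]
width: 10.0
```

Run:
```python
from h import *
s=robot.sense();print(s['t'],s['eef_pos'],s['ft_force'],s['ft_torque'],s['width'])
c=cam("wrist","w15");a=cam("scene","s15")
crop(a,200,200,400,340,3.5,"s15c")
```

```text
24.9 [ 559.02283148 -165.01844447  191.58096811] [ 0.66893193 -5.5280218   2.37213973] [-1.02923103 -0.02795778  0.01426205] 10.027617131559179
```

View pics/s15c.png

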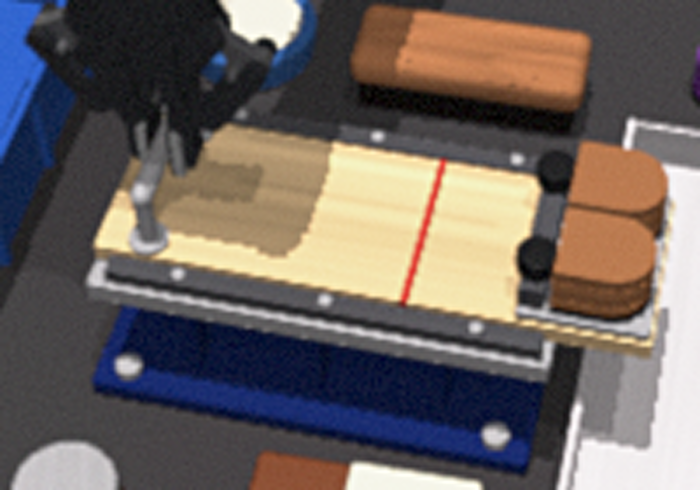

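The board slides straight and flat between its rails (line at crop (443,160)–(404,303)), with 5.5 N of friction. Continuing.

Emit:
apply_moves --plan '[[[0, 0, 0.006, 0, 0], [0, 0, 0.009, 0, 0], [0, 0, 0.009, 0, 0], [0, 0, 0.009, 0, 0], [0, 0, 0.009, 0, 0]]]'

```text
t: 25.62
eef_pos: [559.0, -124.3, 191.6]
orientation: [[-1.0, 0.002, 0.0], [0.002, 1.0, -0.001], [-0.0, -0.001, -1.0]]
ft_force: [0.6, -5.4, 3.2]
width: 9.9
```

Emit:
apply_moves --plan '[[[0, 0, 0.008, 0, 0], [0, 0, 0.008, 0, 0], [0, 0, 0.008, 0, 0], [0, 0, 0.004, 0, 0], [0, 0, 0, 0, 0]]]'

```text
t: 26.25
eef_pos: [559.0, -95.4, 191.5]
orientation: [[-1.0, 0.001, 0.0], [0.001, 1.0, -0.0], [-0.0, -0.0, -1.0]]
ft_force: [0.2, -4.3, 3.4]
width: 9.8
```

Run:
```python
from h import *
s=robot.sense();print(s['t'],s['eef_pos'],s['ft_force'],s['ft_torque'],s['width'])
c=cam("wrist","w16");a=cam("scene","s16");b=cam("side","d16")
f=a["frame"][240:325,320:400,::-1];g=b["frame"][205:290,250:330,::-1]
cv2.imwrite("pics/e16.png",np.hstack([cv2.resize(f,None,fx=5,fy=6.9,interpolation=cv2.INTER_CUBIC) if 0 else cv2.resize(f,None,fx=5,fy=5,interpolation=cv2.INTER_CUBIC),cv2.resize(g,None,fx=5,fy=5,interpolation=cv2.INTER_CUBIC)]))
```

```text
26.25 [559.02385931 -95.44886227 191.54407375] [ 0.22315925 -4.28124644  3.44595563] [-0.82860844  0.00176272  0.03700909] 9.773723333496225
```

View pics/e16.png

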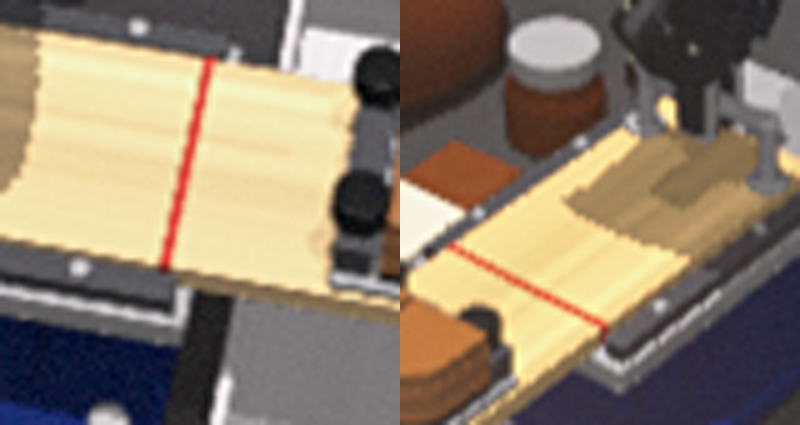

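The line is now about 10 mm short of the plate edge (scene crop: line (210,60)–(165,268), plate corners near (240,55) and (183,320)). I'll measure finely at both ends.

Run:
```python
from h import *
a=cam("scene");b=cam("side")
def big(c,x0,y0,w,h,k): 
    return cv2.resize(np.clip(c["frame"][y0:y0+h,x0:x0+w,::-1].astype(float)*1.2,0,255).astype(np.uint8),(w*k,h*k),interpolation=cv2.INTER_NEAREST)
cv2.imwrite("pics/e17.png",np.vstack([np.hstack([big(a,350,240,26,20,14),big(a,342,288,26,20,14)]),np.hstack([big(b,250,245,26,20,14),big(b,283,262,26,20,14)])]))
```

```text
(no output)
```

View pics/e17.png

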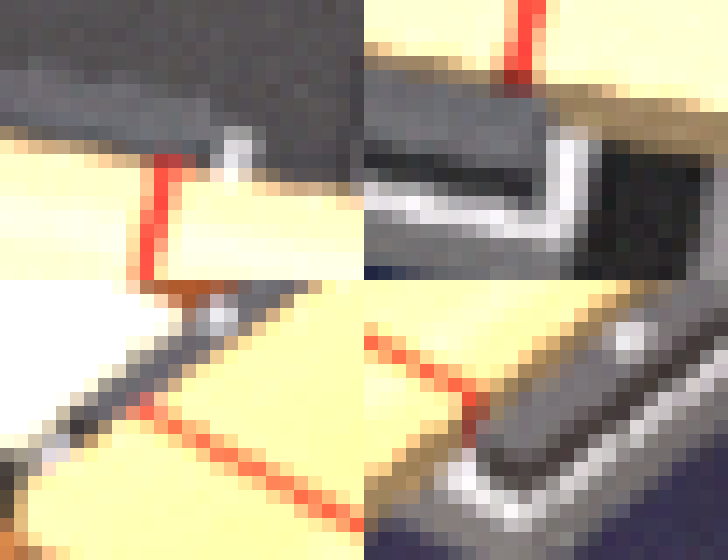

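Run:
```python
from h import *
a=cam("scene");b=cam("side")
print("scene line",plane(a,[[361.9,251.8],[353.1,293.7]],102).round(1).tolist())
print("scene plate",plane(a,[[368,250.7],[358.5,299.4],[357,304.9]],90).round(1).tolist())
print("side line",plane(b,[[260.4,253.9],[291,270.6]],102).round(1).tolist())
print("side plate",plane(b,[[252.9,258.6],[289.1,275.6],[294.5,278.8]],90).round(1).tolist())
```

```text
scene line [[511.1, 45.9, 102.0], [612.6, 46.4, 102.0]]
scene plate [[495.3, 56.2, 90.0], [614.3, 57.2, 90.0], [626.7, 56.6, 90.0]]
side line [[608.9, 44.5, 102.0], [507.7, 47.3, 102.0]]
side plate [[621.4, 59.1, 90.0], [508.7, 53.4, 90.0], [491.0, 54.5, 90.0]]
```

The gap is 10.5 mm in scene and 6.5–14.6 (mean ~10.5) in side. Move 10 mm.

Emit:
apply_moves --plan '[[[0, 0, 0.005, 0, 0], [0, 0, 0.005, 0, 0], [0, 0, 0, 0, 0], [0, 0, 0, 0, 0]]]'

```text
t: 27.1
eef_pos: [559.1, -85.9, 191.6]
orientation: [[-1.0, 0.001, 0.0], [0.001, 1.0, -0.001], [-0.0, -0.001, -1.0]]
ft_force: [0.5, -5.3, 5.0]
width: 10.3
```

Run:
```python
from h import *
s=robot.sense();print(s['t'],s['eef_pos'],s['ft_force'],s['ft_torque'],s['width'],s['orientation'][2])
c=cam("wrist","w18");a=cam("scene","s18");b=cam("side","d18")
def big(c,x0,y0,w,h,k): 
    return cv2.resize(np.clip(c["frame"][y0:y0+h,x0:x0+w,::-1].astype(float)*1.2,0,255).astype(np.uint8),(w*k,h*k),interpolation=cv2.INTER_NEAREST)
cv2.imwrite("pics/e18.png",np.vstack([np.hstack([big(a,350,240,26,20,14),big(a,342,288,26,20,14)]),np.hstack([big(b,245,245,26,20,14),big(b,283,262,26,20,14)])]))
```

```text
27.1 [559.09240371 -85.86624722 191.56508166] [ 0.49380132 -5.34971157  4.96149603] [-1.09539034  0.01203013 -0.03492808] 10.287994189555215 [-3.38936682e-04 -6.12921278e-04 -9.99999755e-01]
```

View pics/e18.png

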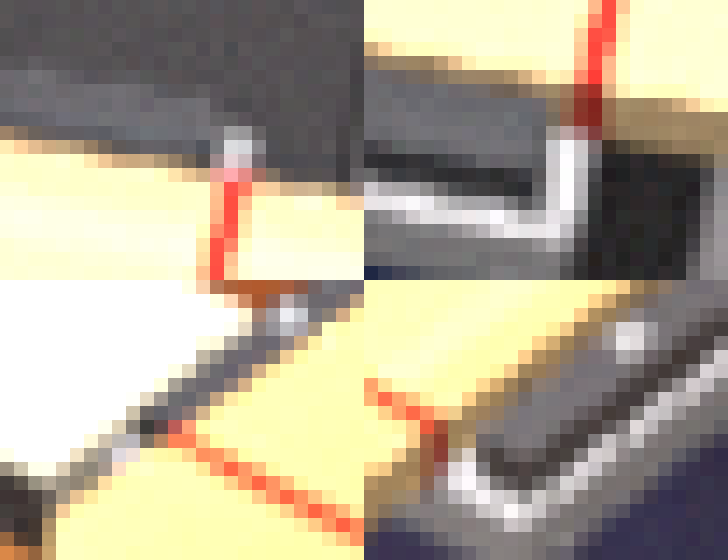

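View pics/d18.png

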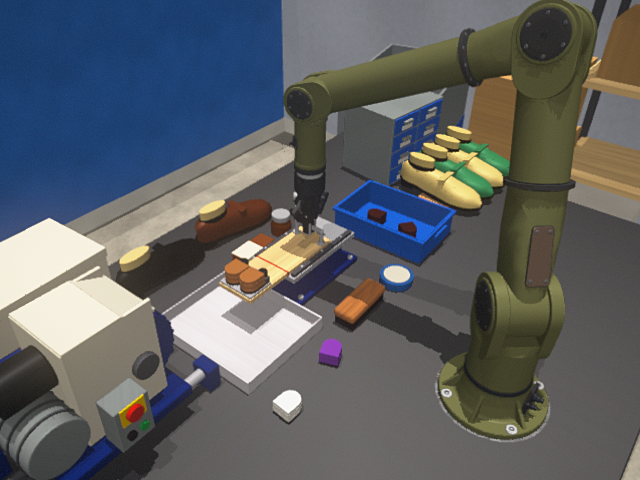

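View pics/s18.png

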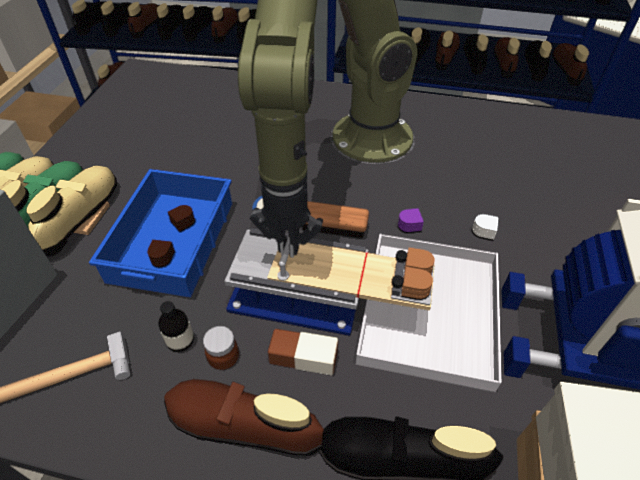

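Run:
```python
from h import *
a=cam("scene");b=cam("side");s=robot.sense();print(s['eef_pos'],s['ft_force'],s['joint_vel'].round(2) if hasattr(s['joint_vel'],'round') else s['joint_vel'])
print("scene line",plane(a,[[366.9,252.7],[358.1,294.8]],102).round(1).tolist(),"side-face mark",plane(a,[[358,297.6]],90).round(1).tolist())
print("side line",plane(b,[[245+12.4,245+10.7],[283+5.2,262+10.9]],102).round(1).tolist(),"face mark",plane(b,[[283+5.3,262+13]],90).round(1).tolist())
# tilt: board top corners height from two views? nest/board outer end
```

```text
[559.06702543 -85.81241866 191.52701715] [ 0.97588871 -5.82558977  5.68912315] [-0.06  0.   -0.01 -0.01 -0.04  0.01 -0.02]
scene line [[511.3, 55.6, 102.0], [613.1, 55.5, 102.0]] side-face mark [[610.5, 55.7, 90.0]]
side line [[609.7, 54.6, 102.0], [507.3, 58.1, 102.0]] face mark [[511.6, 52.9, 90.0]]
```

The scene has the line at y=55.6 against the plate edge at 56.7, and the side view agrees within its noise. One check that the bar hasn't slipped or tilted in the pads.

Run:
```python
import cv2,numpy as np
a=cv2.imread("pics/w14.png")[130:480,180:460];b=cv2.imread("pics/w18.png")[130:480,180:460]
cv2.imwrite("pics/cmp.png",cv2.resize(np.hstack([a,b]),None,fx=1.4,fy=1.4))
```

View pics/cmp.png

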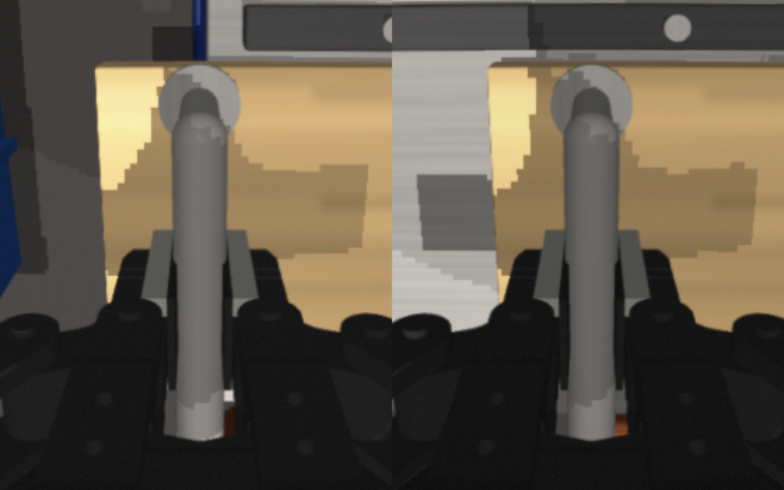

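The bar sits in the pads exactly as it did at the grasp, so no slip or tilt. I'll hold half a second and hand in.

Emit:
apply_moves --plan '[[[0, 0, 0.0005, 0, 0], [0, 0, 0, 0, 0], [0, 0, 0, 0, 0], [0, 0, 0, 0, 0], [0, 0, 0, 0, 0]]]'

```text
t: 27.98
eef_pos: [559.1, -85.8, 191.5]
orientation: [[-1.0, 0.002, 0.0], [0.002, 1.0, -0.001], [-0.0, -0.001, -1.0]]
ft_force: [0.4, -6.0, 4.4]
width: 10.3
```

Run:
```python
from h import *
s=robot.sense();print(s['t'],s['eef_pos'],s['ft_force'],s['width'])
print(robot.sign_off())
```

```text
27.975 [559.07185978 -85.84705457 191.549046  ] [ 0.38650731 -5.98725438  4.43810439] 10.303988461030535
the job is handed in; nothing more can be done
None
```

I laid both dark-brown heels upright on the tote floor, setting each down with a light touch of 4–5 N. Then I pinched the tail handle at 60 N, slid the board 110 mm out, and handed the job in at 28 s still holding it. The sign-off gives no verdict, so these are my own last checks.

- **Red line:** the scene camera put it at y ≈ 55.6 mm against the table edge at 56.7 mm, about 1 mm short. The arm's own position gives about 56.1 mm.
- **Side camera:** it was noisier. Its line points read 54.6 and 58.1 mm and its edge points 53–59 mm, so it doesn't contradict the other two but can't confirm the last millimetre.
- **Board hold:** the bar sat in the pads just as it did at the grasp, and the tool height was unchanged at 191.5 mm, so I take the board to be flat. The wrist read about 6 N of friction and 4–5 N of lift at the tail. The finger opening read 10.3 mm on the 12 mm bar, slightly low, as with the heels.
- **Everything else:** the last pictures show both heels in the tote and no bystander visibly moved, though I didn't measure the bystanders.

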